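# Scrub the glaze pot and clip the brush on the snap hook

## Task

Take the lid off the blue glaze pot and lay it knob up on the dark wooden tray, then scrub the pot's inside with the brush from the grey cup: right down to the bottom, up by about half the pot's depth and down again, three times, without taking the brush head out of the pot. Then clip the brush's loop on the snap hook: press the sprung gate open with the loop's top bar so that the brush hangs in the hook and the gate snaps shut. Keep the pot standing about where it is and leave the other things on the counter undisturbed.

Things in the scene. Friction and masses are not known exactly. Their poses are not given: they have to be found in the camera images.
- lid_knob (a point): On the axis of the round white knob of the pot's blue lid, at gripping height. Lid: disc 89 mm across, 9 mm thick, with a 68 mm plug 5 mm deep below, loose on the pot. Knob 22 to 28 mm across, ends 10 mm above this point; the disc's top at the knob is 22 mm below, the plug's underside 36 mm below. z is up when knob up. 0.1 to 0.2 kg.
- pot_floor (a point): Centre of the inner floor of the blue round glaze pot that stands loose on the counter; 6 mm above the counter. Pot: 105 mm high, 84 mm across (86 at the rim), 74 mm clear inside, 99 mm deep inside, 0.6 to 1.1 kg. z points up out of the pot.
- tray: Dark wooden tray, 150 mm (its x) by 225 mm (its y), rim 18 mm high, fixed to the counter; inside it is about 116 x 186 mm, its inner floor 7 to 9 mm above the counter. Origin: centre of its underside. The lid fits flat in its middle.
- holder: Grey upright cup, fixed, in which the brush stands at the start; 60 mm high, inside 55 mm across, inner floor 6 mm above the counter, foot 84 mm across. Origin: centre of its underside.
- brush_grip (a point): Grasp point of the 190 mm long pot brush, which stands upright in the grey cup: mid-width of its flat wooden loop, 20 mm below the top bar's centre, 166 mm above its underside. z: along the brush, up; y: across the loop. The loop is 56 mm wide over two straight flat sides (each 7 mm thick, 14 mm wide along x): pinch them from outside, along y. 0.1 to 0.15 kg.
- brush_bar (a point): Middle of the round top bar (8 mm thick, along y) of the brush's loop; axes as brush_grip. The loop's hole below the bar is 42 mm wide and 70 mm high, from 4 to 74 mm below this point; below it come a shaft and the head. The bar's top is the brush's upper end.
- brush_bottom (a point): Centre of the flat underside of the brush head, a yellow and white cylinder 43 mm across and 78 mm high at the brush's lower end; axes as brush_grip.
- hook_seat (a point): Where the middle of the loop's bar rests when hung in the steel snap hook, 222 mm above the counter. The hook is a J of 7 mm wire in this point's x-z plane; z up, -x to its open front and nose, bar along y. Bowl's underside 11 mm below; nose 17.5 mm to -x; back 17.5 mm to +x, its top (gate hinge) 43 mm above. An arm joins the back to a post: 14 mm thick, 264 mm high, at x +65 mm.
- hook_nose (a point): Top of the hook's nose (axes as hook_seat), 38.5 mm above and 20.5 mm to -x of hook_seat. A loop goes on from the front, hook threading its hole: bar about 45 mm above hook_seat, moved along +x over the nose until 5 mm short of hook_seat, then straight down. Stand base (fixed, steel): 110 mm wide, 12 mm high, from x -40 to +90 mm of hook_seat.
- gate (a joint): Hook's brass sprung gate, rad: 0 shut, grows as it is pressed down into the hook, to 1.25. From hook_seat's x-z: hinge (+16, +37), tip at the nose (-12, +28) mm when shut. The bar pushes it down, slips past its tip some 5 to 12 mm above hook_seat, and it springs shut above the bar. Closing torque 0.05 N m shut, 0.12 fully open (2 to 6 N on the bar).
- pump_bottle: White pump bottle, bystander, 110 mm (its x) by 98 mm in plan with its spout, 233 mm high; origin on its underside, mid-way between spout tip (x -55 mm, thin, near the top) and back; the bottle itself, 62 x 98 mm, is centred at x +24 mm. Tall: carry the brush round it.
- tape_dispenser: Blue tape dispenser, bystander, fixed, 202 (its x) x 67 x 112 mm high; origin at the centre of its underside.
- service_bell: Counter bell, bystander, 83 mm across, 62 mm high; origin at the centre of its underside.

How it is judged:
By the outcome, as a careful person would: the job done as asked, in the order asked, and still so for the second after the job is handed in, with the robot touching nothing.
It also fails if it takes over 72 s, if anything falls off the work surface, if the arm or the gripper's body presses on something with over 40 N, if the wrist force passes 120 N, or if a joint passes its speed limit or range.

## Robot

A 7-joint arm with a two-finger parallel gripper is mounted at the origin on a cart in front of the work surface, level with it; the furniture and walls round the work are solid. World frame = base frame: x ahead of the robot, y to its left, z up, the work surface at z = 0. Lengths are in m, angles in rad, forces in N, time in s.
With the tool pointing down it reaches from about 0.4 to 0.85 m from the base axis. Payload 4.4 kg.
Tool frame: the origin (TCP) lies at the centre of the arm's flange, where the gripper is bolted on; the fingertips stand 199 mm ahead of it and the grasp point (between the pads) lies 180 mm ahead of it (finger_overhang is the distance from the TCP to the fingertips, in m); z points along the fingers, y is the direction in which the jaws open and shut (so a half turn about z gives the same grasp; the last joint's range is limited). The gripper opens to 94 mm and grips with 3 to 60 N. Pads are 16 mm wide; open, the fingers measure 119 mm over their backs; the gripper's body (75 mm by 177 mm) begins 78 mm behind the grasp point.
Start: joints at [1.217, 0.628, 0.038, 1.517, -0.027, 0.996, -0.02], TCP at [0.185, -0.623, 0.405] pointing down, gripper open.
Joint ranges: [-3.06, 3.06], [-0.37, 2.12], [-1.25, 1.32], [0.18, 2.47], [-1.1, 4.24], [0.23, 1.98], [-2.94, 2.94]. Speed limits (rad/s): [2.57, 2.57, 3.14, 3.14, 3.14, 3.14, 3.14].

## Interface

Orientations are given as a unit quaternion [w, x, y, z].
In Python, from bench import * gives the robot as it stands. The module is installed in compiled form; this text tells all that it offers.
- The arm moves only by the shell command python3 -m crank 'ROWS' [FORCE]. ROWS is JSON, a list of rows, each a list of 7 numbers: the turn, a rotation vector about the tool's x, y, z in degrees, then the shift along the tool's x, y, z in cm, then the finger opening in cm, from 0 to 9.4. In form: [[wx, wy, wz, dx, dy, dz, fingers], ...]. A call has exactly 8 rows; each row is the pose to reach, as a shift and turn from the pose commanded when the call began, along the tool's axes at that moment; what a row does not reach only later rows make up. A row lasts 1/12 s, in which the tool goes at most 41.7 mm and 7.16 degrees, less where a joint would pass 70% of its speed; a pose out of reach is approached as far as the arm can. A call with a gripper value outside its range is refused whole. The fingers move at their own pace and stop on an object; FORCE is the grip in N (left out, the last holds). Time passes only in rows, so rows that repeat a pose let the fingers close, or fill a call up. It gives the time, the measured TCP pose, the force and the opening at its end, in the units of the state.
- observe(): the state, without advancing time (a new reading comes with each control period).
- grab_frame(name): name is "scene" or "side" or "wrist"; returns a dict with "color" (400x640x3 uint8, blue, green, red), "K" (3x3 intrinsics, pixels), "eye" and "orientation" of the camera in the world. Camera axes: x right, y up, looking along -z (the intrinsics and any distortion apply to the point x, -y, -z); pixel columns grow to the right and rows downward; lengths in m; the calibration is good to about 2 mm. A picture is of the moment at which its call begins. There is no depth.
- hand_in(): hands the job in, once; it reports no verdict.
The state is a dict: "time_s": time; "joint_positions": joint angles; "joint_vel": joint speeds; "tau": joint torques, N m; "ee_pos": TCP position; "tool_rot": TCP orientation; "contact_force": force on the tool from outside, world axes, zero at the start; "ft_torque": the same for the moment, N m; "finger_gap": finger opening in m.
Only numpy, scipy, OpenCV 4.12 (cv2) and the standard library are available. Lean on these libraries where they do the work, as an engineer would, in place of code of your own. Each camera call takes 0.05 s, during which the arm holds its last target.

## Working session

There is one attempt and no reset: what is moved stays moved. The work goes in short steps, Python scripts to look and compute and a shell command to move; the robot and the scene stay as the last step left them, time stands still between calls to the robot, and variables do not carry over. Pictures are saved under pics/ and viewed, and the job is handed in when it is done.

```bash
mkdir -p pics; cat > h.py <<'E'
from bench import *
import numpy as np, cv2
from scipy.spatial.transform import Rotation as R
def q2R(q): return R.from_quat([q[1],q[2],q[3],q[0]])
def ray(f,u,v):
    K=np.array(f["K"]); p=np.array([(u-K[0,2])/K[0,0],-(v-K[1,2])/K[1,1],-1.0])
    return np.array(f["eye"]), q2R(f["orientation"]).apply(p)
def onplane(f,u,v,z):
    e,d=ray(f,u,v); return e+d*(z-e[2])/d[2]
def proj(f,P):
    c=q2R(f["orientation"]).inv().apply(np.array(P)-np.array(f["eye"])); K=np.array(f["K"])
    return K[0,0]*c[0]/-c[2]+K[0,2], K[1,1]*(-c[1])/-c[2]+K[1,2]
def tri(f1,p1,f2,p2):
    e1,d1=ray(f1,*p1); e2,d2=ray(f2,*p2)
    s=np.linalg.lstsq(np.stack([d1,-d2],1),e2-e1,rcond=None)[0]
    a=e1+s[0]*d1;b=e2+s[1]*d2
    return (a+b)/2, np.linalg.norm(a-b)
E
python3 - <<'E'
from h import *
s=observe()
for k in s: print(k,np.round(s[k],3))
for n in ["scene","side","wrist"]:
    f=grab_frame(n); cv2.imwrite(f"pics/a_{n}.png",f["color"]); print(n,{k:np.round(v,4).tolist() if k!='color' else 0 for k,v in f.items()})
E
```

```text
time_s 0.0
joint_positions [ 1.217  0.629  0.038  1.518 -0.027  0.996 -0.02 ]
joint_vel [ 0.001 -0.     0.001 -0.001  0.     0.    -0.   ]
tau [ 0.0000e+00 -5.4972e+01  1.1440e+00 -1.8664e+01 -5.2000e-02  2.4000e-02
  0.0000e+00]
ee_pos [ 0.184 -0.623  0.404]
tool_rot [-0.001  0.99   0.143 -0.   ]
contact_force [ 0.094 -0.088 -0.274]
ft_torque [ 0.015  0.028 -0.062]
finger_gap 0.094
scene {'color': 0, 'K': [[370.8212, 0.0, 325.0839], [0.0, 370.8212, 202.5247], [0.0, 0.0, 1.0]], 'eye': [-0.2456, 0.9756, 0.717], 'orientation': [-0.2759, -0.1917, 0.5088, 0.7926]}
side {'color': 0, 'K': [[488.5202, 0.0, 319.7651], [0.0, 488.5202, 195.6064], [0.0, 0.0, 1.0]], 'eye': [0.5655, 1.264, 0.9821], 'orientation': [0.0073, 0.0162, 0.4718, 0.8815]}
wrist {'color': 0, 'K': [[352.8259, 0.0, 315.4812], [0.0, 352.8259, 200.2416], [0.0, 0.0, 1.0]], 'eye': [0.2483, -0.6036, 0.3846], 'orientation': [0.7958, -0.0935, 0.0707, -0.5941]}
```

View pics/a_scene.png

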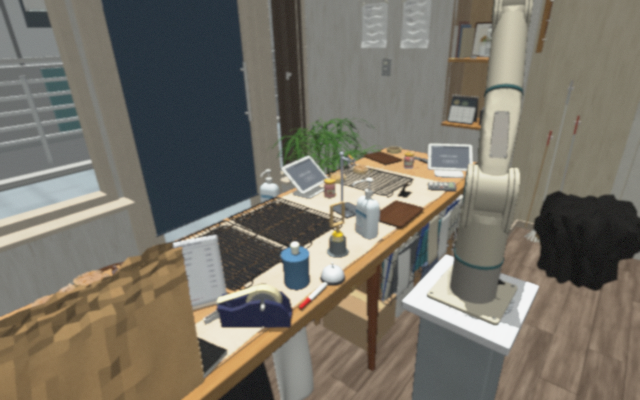

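View pics/a_side.png

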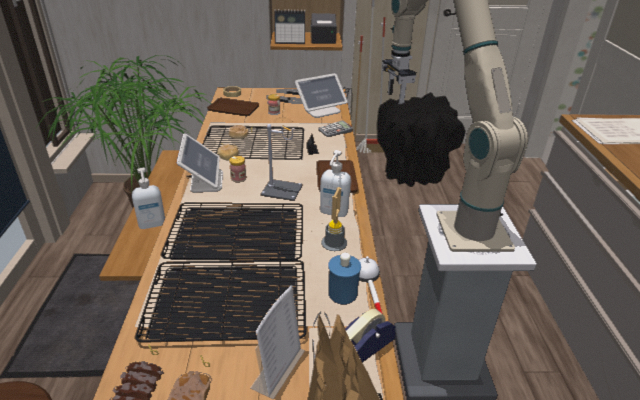

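View pics/a_wrist.png

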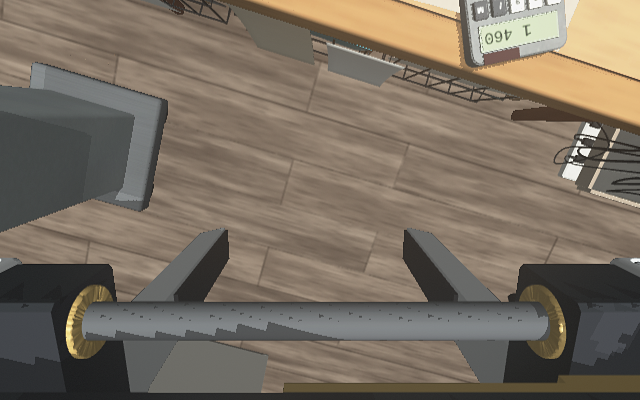

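```bash
python3 - <<'E'
import cv2
a=cv2.imread('pics/a_side.png')[130:360,230:400]; cv2.imwrite('pics/b_side.png',cv2.resize(a,None,fx=2.6,fy=2.6,interpolation=cv2.INTER_CUBIC)[:600])
a=cv2.imread('pics/a_scene.png')[140:340,200:460]; cv2.imwrite('pics/b_scene.png',cv2.resize(a,None,fx=3,fy=3,interpolation=cv2.INTER_CUBIC))
E
```

```text
(no output)
```

View pics/b_side.png

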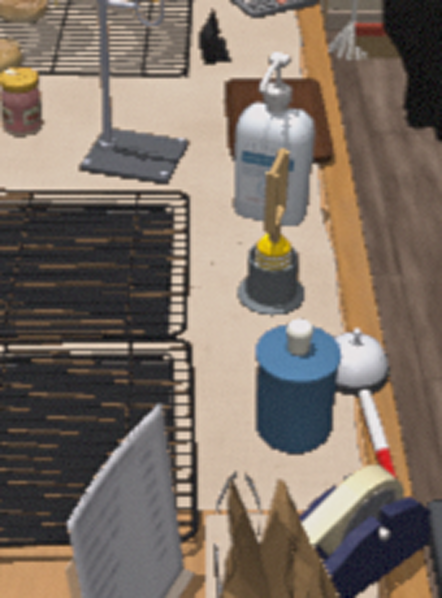

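View pics/b_scene.png

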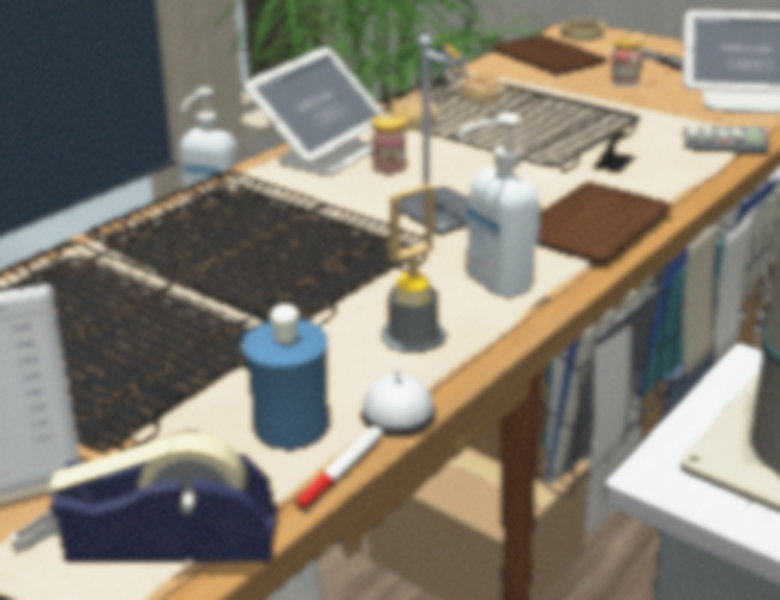

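```bash
python3 - <<'E'
from h import *
s=grab_frame("side"); c=grab_frame("scene")
S=lambda u,v:(230+u/2.6-.3,130+v/2.6-.3); C=lambda u,v:(200+u/3-.3,140+v/3-.3)
P={'knob':((300,337),(285,323)),'bar':((279,158),(412,192)),'posttop':((103,0),(425,40)),'bell':((357,335),(398,376)),'cupfoot':((271,292),(413,332)),'jarbottle spout':((269,62),(469,127))}
for k,(a,b) in P.items():
    p,e=tri(s,S(*a),c,C(*b)); print(k,p.round(3),round(e,4))
for k,a,z in [('trayFL side',(228,80),.018),('trayBR',(330,158),.018),('trayTR',(316,80),.018),('stand base',(110,132),.012),('base L',(82,165),.012),('baseR',(188,140),.012),('base BR',(168,180),.012),('potbot',(295,430),0),('dispL',(335,570),0.03),('dispR',(430,515),.03)]:
    print(k,onplane(s,*S(*a),z).round(3))
for k,a,z in [('tray L',(540,220),.018),('tray T',(597,185),.018),('tray R',(668,213),.018),('tray B',(602,260),.018),('base L',(395,205),.012),('base R',(478,200),.012),('base T',(443,190),.012)]:
    print('scene',k,onplane(c,*C(*a),z).round(3))
E
```

```text
knob [0.453 0.289 0.132] 0.0023
bar [0.464 0.06  0.195] 0.0046
posttop [ 0.677 -0.242  0.255] 0.0155
bell [0.379 0.198 0.053] 0.0022
cupfoot [0.466 0.061 0.006] 0.0023
jarbottle spout [ 0.471 -0.067  0.241] 0.0193
trayFL side [ 0.506 -0.435  0.018]
trayBR [ 0.369 -0.217  0.018]
trayTR [ 0.371 -0.437  0.018]
stand base [ 0.68  -0.293  0.012]
base L [ 0.714 -0.207  0.012]
baseR [ 0.567 -0.272  0.012]
base BR [ 0.594 -0.17   0.012]
potbot [0.452 0.289 0.   ]
dispL [0.43  0.497 0.03 ]
dispR [0.332 0.433 0.03 ]
scene tray L [ 0.495 -0.276  0.018]
scene tray T [ 0.49  -0.433  0.018]
scene tray R [ 0.359 -0.406  0.018]
scene tray B [ 0.364 -0.221  0.018]
scene base L [ 0.702 -0.203  0.012]
scene base R [ 0.612 -0.291  0.012]
scene base T [ 0.676 -0.29   0.012]
```

```bash
cat >> h.py <<'E'
def go(xyz,yaw=None,tilt=None,s=None):
    """rows numbers to reach TCP xyz, tool down w/ tool-x at yaw deg"""
    s=s or observe(); Rc=q2R(s["tool_rot"])
    x=Rc.apply([1,0,0]); cy=np.degrees(np.arctan2(x[1],x[0]))
    if yaw is None: yaw=cy
    Rt=R.from_euler('z',yaw,degrees=True)*R.from_rotvec([np.pi,0,0])
    w=np.degrees((Rc.inv()*Rt).as_rotvec()); d=Rc.inv().apply(np.array(xyz)-s["ee_pos"])*100
    print("t %.2f yaw %.2f pos"%(s["time_s"],cy),np.round(s["ee_pos"],4),"F",np.round(s["contact_force"],1),"gap",round(s["finger_gap"],4))
    print("  rot",w.round(2)," shift cm",d.round(2))
E
python3 - <<'E'
from h import *
f=grab_frame("wrist"); print(q2R(f["orientation"]).as_matrix().round(3))
go([.45,-.30,.5])
E
```

```text
[[ 0.284  0.932  0.223]
 [-0.959  0.276  0.066]
 [-0.001 -0.233  0.973]]
t 0.30 yaw 16.49 pos [ 0.1845 -0.6232  0.4044] F [-0.4  0.1 -0.4] gap 0.0939
  rot [-0.04 -0.    0.  ]  shift cm [ 34.63 -23.46  -9.55]
```

```bash
python3 -m crank '[[0,0,0,4,-2.2,-1.2,9.4],[0,0,0,8,-4.4,-2.4,9.4],[0,0,0,12,-6.6,-4,9.4],[0,0,0,16,-8.8,-5.5,9.4],[0,0,0,20,-11,-7,9.4],[0,0,0,24,-13.5,-8.5,9.4],[0,0,0,28,-16,-9.5,9.4],[0,0,0,32,-18,-10,9.4]]' 20
python3 - <<'E'
from h import *
go([.54,-.29,.52])
E
```

```text
time_s: 0.97
ee_pos: [0.4081, -0.3918, 0.4973]
tool_rot: [0.001, 0.99, 0.143, 0.0]
contact_force: [0.2, -0.3, -0.1]
finger_gap: 0.0939
t 0.97 yaw 16.46 pos [ 0.4081 -0.3918  0.4973] F [ 0.2 -0.3 -0.1] gap 0.0939
  rot [ 0.08 -0.04 -0.  ]  shift cm [15.53 -6.02 -2.27]
```

```bash
python3 -m crank '[[0,0,0,3.5,-1.4,-0.5,9.4],[0,0,0,7,-2.8,-1,9.4],[0,0,0,10.5,-4.2,-1.5,9.4],[0,0,0,13,-5.3,-2,9.4],[0,0,0,14.5,-6,-2,9.4],[0,0,0,14.5,-6,-2,9.4],[0,0,0,14.5,-6,-2,9.4],[0,0,0,14.5,-6,-2,9.4]]'
python3 - <<'E'
from h import *
f=grab_frame("wrist"); cv2.imwrite("pics/c_wrist.png",f["color"]); np.save("c.npy",{k:f[k] for k in f},allow_pickle=True)
E
```

```text
time_s: 1.63
ee_pos: [0.5281, -0.296, 0.5158]
tool_rot: [0.0, 0.99, 0.142, -0.001]
contact_force: [-0.2, -0.2, -0.7]
finger_gap: 0.0943
```

View pics/c_wrist.png

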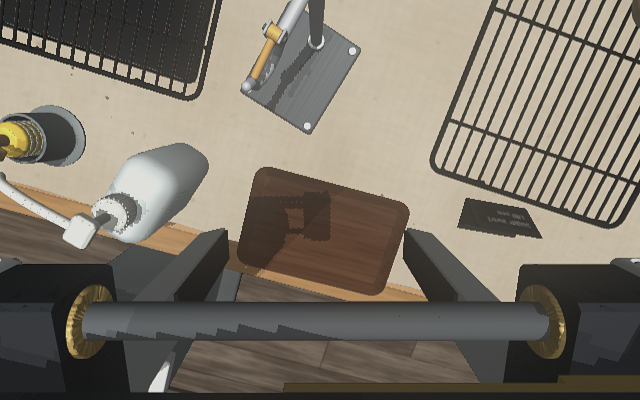

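```bash
python3 - <<'E'
from h import *
f=np.load("c.npy",allow_pickle=True).item()
im=f["color"]; cv2.imwrite("pics/c2.png",cv2.resize(im[0:150,200:400],None,fx=4,fy=4,interpolation=cv2.INTER_CUBIC))
for n,(u,v),z in [('nose',(247,87),.257),('gate hinge',(272,33),.26),('b FR',(308,134),.012),('b BR',(362,48),.012),('t1',(256,168),.018),('t2',(410,205),.018),('t3',(380,296),.018),('t4',(238,260),.018),('scr',(307,126),.012),('scr2',(352,50),.012),('postfoot',(316,44),.012)]:
    print(n,onplane(f,u,v,z).round(4))
E
```

```text
nose [ 0.5965 -0.2293  0.257 ]
gate hinge [ 0.6318 -0.2371  0.26  ]
b FR [ 0.5655 -0.2743  0.012 ]
b BR [ 0.689  -0.3105  0.012 ]
t1 [ 0.502  -0.2189  0.018 ]
t2 [ 0.5122 -0.4384  0.018 ]
t3 [ 0.3676 -0.4434  0.018 ]
t4 [ 0.3639 -0.2267  0.018 ]
scr [ 0.5753 -0.2701  0.012 ]
scr2 [ 0.6831 -0.299   0.012 ]
postfoot [ 0.677  -0.2527  0.012 ]
```

View pics/c2.png

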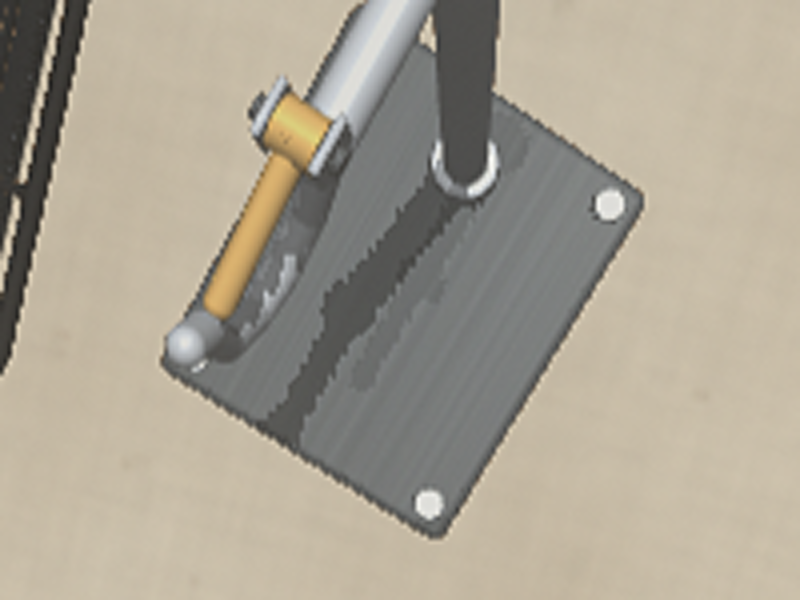

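```bash
python3 -m crank '[[0,0,0,-0.3,-3,0.3,9.4],[0,0,0,-0.3,-6.5,0.7,9.4],[0,0,0,-0.3,-10,1,9.4],[0,0,0,-0.3,-14,1,9.4],[0,0,0,-0.3,-18,1,9.4],[0,0,0,-0.3,-22,1,9.4],[0,0,0,-0.3,-26,1,9.4],[0,0,0,-0.3,-28,1,9.4]]'
python3 - <<'E'
from h import *
f=grab_frame("wrist"); cv2.imwrite("pics/d_wrist.png",f["color"]); np.save("d.npy",{k:f[k] for k in f},allow_pickle=True)
go([.453,.289,.42]); print(np.round(observe()["joint_positions"],2))
E
```

```text
time_s: 2.35
ee_pos: [0.4448, -0.0244, 0.5063]
tool_rot: [-0.001, 0.99, 0.144, -0.0]
contact_force: [0.2, -0.1, 0.1]
finger_gap: 0.0942
t 2.40 yaw 16.80 pos [ 0.4445 -0.0221  0.5064] F [-1.   2.7  0.1] gap 0.0939
  rot [-0.16  0.   -0.  ]  shift cm [  9.81 -29.51   8.72]
[ 0.08  0.22 -0.12  1.9   0.03  1.02 -1.32]
```

View pics/d_wrist.png

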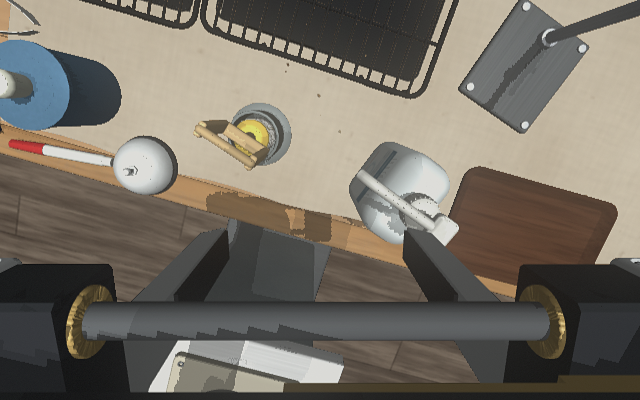

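```bash
python3 - <<'E'
from h import *
f=np.load("d.npy",allow_pickle=True).item()
im=f["color"]; cv2.imwrite("pics/d2.png",cv2.resize(im[85:185,170:320],None,fx=5,fy=5,interpolation=cv2.INTER_CUBIC))
a=onplane(f,198,127,.192);b=onplane(f,252,164,.192);print('bar',a,b,(a+b)/2,np.linalg.norm(a-b),np.degrees(np.arctan2(*(a-b)[1::-1])))
s=[onplane(f,*p,.012) for p in [(526,6),(583,48),(522,126),(470,86)]]
print(np.round(s,4),np.mean(s,0)); d=s[0]+s[1]-s[2]-s[3]; print(np.degrees(np.arctan2(d[1],d[0]))); 
d=s[1]+s[2]-s[0]-s[3]; print(np.degrees(np.arctan2(d[1],d[0])))
print('cup foot',onplane(f,262,133,0.003))
E
```

```text
bar [0.47246383 0.08516948 0.192     ] [0.45559552 0.0352945  0.192     ] [0.46402968 0.06023199 0.192     ] 0.0526502967475847 71.31385954675838
[[ 0.7071 -0.2136  0.012 ]
 [ 0.6835 -0.3021  0.012 ]
 [ 0.5736 -0.2687  0.012 ]
 [ 0.6008 -0.1839  0.012 ]] [ 0.6412505  -0.24208624  0.012     ]
-16.296548937101182
-106.3073946156655
cup foot [0.46619361 0.0583707  0.003     ]
```

View pics/d2.png

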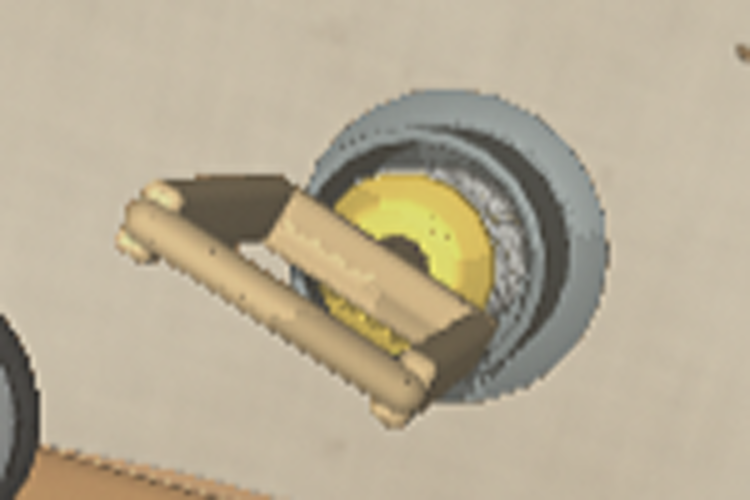

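```bash
python3 - <<'E'
from h import *
go([.453,.289,.42],-17)
E
python3 -m crank '[[0,0,5,1.1,-3.3,1,9.4],[0,0,10,2.3,-7,2,9.4],[0,0,15,3.5,-10.5,3,9.4],[0,0,20,4.7,-14,4,9.4],[0,0,25,5.9,-17.5,5.5,9.4],[0,0,29,7.1,-21,7,9.4],[0,0,32,8.3,-25,8,9.4],[0,0,33.5,9.5,-28.5,8.5,9.4]]'
python3 - <<'E'
from h import *
go([.453,.289,.40],-17)
E
```

```text
t 2.40 yaw 16.80 pos [ 0.4445 -0.0221  0.5064] F [-1.   2.7  0.1] gap 0.0939
  rot [-0.16  0.05 33.8 ]  shift cm [  9.81 -29.51   8.72]
time_s: 3.07
ee_pos: [0.4574, 0.273, 0.4197]
tool_rot: [0.001, 0.989, -0.151, -0.0]
contact_force: [0.3, -1.2, -0.1]
finger_gap: 0.0943
t 3.07 yaw -17.33 pos [0.4574 0.273  0.4197] F [ 0.3 -1.2 -0.1] gap 0.0943
  rot [ 0.13  0.03 -0.33]  shift cm [-0.89 -1.4   1.97]
```

```bash
python3 - <<'E'
from h import *
f=grab_frame("wrist"); cv2.imwrite("pics/e_wrist.png",f["color"]); np.save("e.npy",{k:f[k] for k in f},allow_pickle=True)
E
```

```text
(no output)
```

View pics/e_wrist.png

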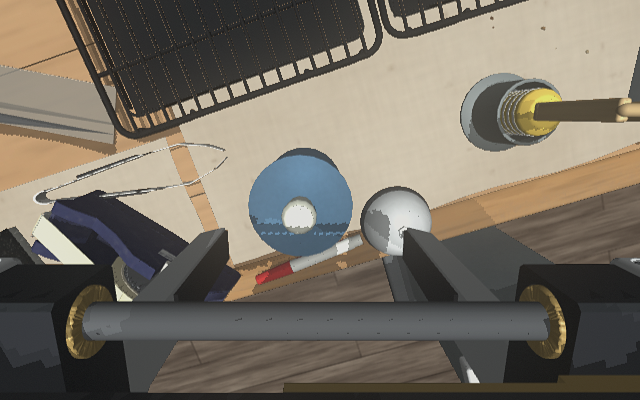

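```bash
python3 - <<'E'
from h import *
f=np.load("e.npy",allow_pickle=True).item()
print(onplane(f,299,216,.145),onplane(f,300.5,204,.113))
hsv=cv2.cvtColor(f["color"],cv2.COLOR_BGR2HSV); m=cv2.inRange(hsv,(98,90,60),(115,255,255)); m[:140]=0;m[250:]=0;m[:,:240]=0;m[:,360:]=0
ys,xs=np.nonzero(m);print(xs.min(),xs.max(),ys.min(),ys.max())
E
```

```text
[0.45430682 0.28648821 0.145     ] [0.45555125 0.28620561 0.113     ]
249 352 156 235
```

```bash
python3 - <<'E'
from h import *
go([.454,.2875,.316],-17)
E
```

```text
t 3.12 yaw -16.78 pos [0.4563 0.2816 0.4194] F [0.7 7.5 0.3] gap 0.0938
  rot [-0.31  0.14  0.22]  shift cm [-0.37 -0.44 10.35]
```

```bash
python3 -m crank '[[0,0,0,-0.2,-0.3,2,9.4],[0,0,0,-0.3,-0.4,4,9.4],[0,0,0,-0.3,-0.4,6,9.4],[0,0,0,-0.3,-0.4,7,9.4],[0,0,0,-0.3,-0.4,7,9.4],[0,0,0,-0.3,-0.4,7,9.4],[0,0,0,-0.3,-0.4,7,9.4],[0,0,0,-0.3,-0.4,7,9.4]]'
python3 - <<'E'
from h import *
go([.454,.2875,.316],-17)
E
```

```text
time_s: 3.78
ee_pos: [0.4561, 0.2778, 0.3522]
tool_rot: [-0.001, 0.989, -0.148, 0.001]
contact_force: [0.0, -0.4, 0.8]
finger_gap: 0.0941
t 3.78 yaw -17.05 pos [0.4561 0.2778 0.3522] F [ 0.  -0.4  0.8] gap 0.0941
  rot [-0.1  -0.09 -0.05]  shift cm [-0.49 -0.86  3.62]
```

Descend the rest, then close on the knob.

```bash
python3 -m crank '[[0,0,0,-0.5,-0.9,0.5,9.4],[0,0,0,-0.5,-0.9,2,9.4],[0,0,0,-0.5,-0.9,3.3,9.4],[0,0,0,-0.5,-0.9,3.6,9.4],[0,0,0,-0.5,-0.9,3.6,7],[0,0,0,-0.5,-0.9,3.6,4],[0,0,0,-0.5,-0.9,3.6,1],[0,0,0,-0.5,-0.9,3.6,0.5]]' 25
python3 -m crank '[[0,0,0,0,0,0,0.5],[0,0,0,0,0,0,0.5],[0,0,0,0,0,0,0.5],[0,0,0,0,0,-1,0.5],[0,0,0,0,0,-2.5,0.5],[0,0,0,0,0,-5,0.5],[0,0,0,0,0,-8,0.5],[0,0,0,0,0,-11,0.5]]'
python3 - <<'E'
from h import *
f=grab_frame("wrist"); cv2.imwrite("pics/f_wrist.png",f["color"])
go([.53,.05,.48],-17)
E
```

```text
time_s: 4.45
ee_pos: [0.4536, 0.2882, 0.3157]
tool_rot: [-0.001, 0.989, -0.148, 0.001]
contact_force: [0.1, -0.2, -0.2]
finger_gap: 0.0707
time_s: 5.12
ee_pos: [0.4531, 0.2878, 0.4267]
tool_rot: [0.0, 0.989, -0.148, -0.0]
contact_force: [1.4, -0.7, -0.9]
finger_gap: 0.0171
t 5.17 yaw -17.02 pos [0.4545 0.2888 0.4326] F [1.3 1.3 3.9] gap 0.013
  rot [-0.46 -0.37 -0.02]  shift cm [14.24 20.59 -4.81]
```

View pics/f_wrist.png

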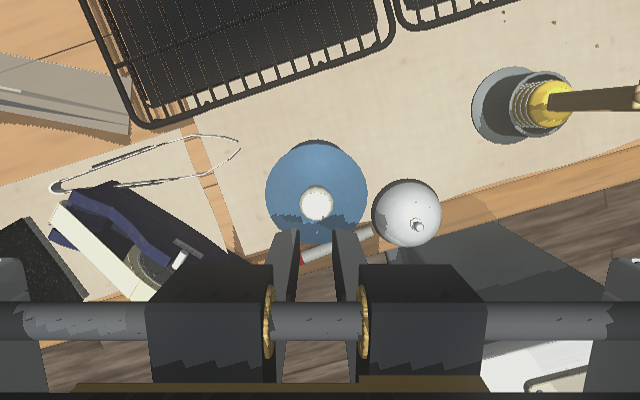

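```bash
python3 - <<'E'
from h import *
f=grab_frame("wrist"); print(onplane(f,316.5,203,.145)); 
E
python3 -m crank '[[0,0,0,0,0,0,6],[0,0,0,0,0,0,6],[0,0,0,0,0,0,6],[0,0,0,0,0,1,6],[0,0,0,0,0,3,6],[0,0,0,0,0,5,6],[0,0,0,0,0,6,6],[0,0,0,0,0,6,6]]'
python3 - <<'E'
from h import *
go([.454,.2875,.316],-17)
E
```

```text
[0.45688178 0.28987921 0.145     ]
time_s: 5.88
ee_pos: [0.4524, 0.2873, 0.3617]
tool_rot: [0.002, 0.989, -0.148, -0.002]
contact_force: [-0.4, -0.2, -0.1]
finger_gap: 0.0582
t 5.88 yaw -17.00 pos [0.4524 0.2873 0.3617] F [-0.4 -0.2 -0.1] gap 0.0582
  rot [ 0.3   0.24 -0.  ]  shift cm [ 0.17 -0.09  4.57]
```

```bash
python3 -m crank '[[0,0,0,0.2,-0.1,1.5,6],[0,0,0,0.2,-0.1,3.2,6],[0,0,0,0.2,-0.1,4.3,6],[0,0,0,0.2,-0.1,4.6,6],[0,0,0,0.2,-0.1,4.6,4],[0,0,0,0.2,-0.1,4.6,1],[0,0,0,0.2,-0.1,4.6,1],[0,0,0,0.2,-0.1,4.6,1]]' 25
python3 -m crank '[[0,0,0,0,0,0,1],[0,0,0,0,0,0,1],[0,0,0,0,0,0,1],[0,0,0,0,0,0,1],[0,0,0,0,0,0,1],[0,0,0,0,0,0,1],[0,0,0,0,0,-0.5,1],[0,0,0,0,0,-1,1]]'
python3 - <<'E'
from h import *
go([.454,.2875,.42],-17)
E
```

```text
time_s: 6.55
ee_pos: [0.4558, 0.2886, 0.3199]
tool_rot: [-0.001, 0.989, -0.148, 0.001]
contact_force: [-0.1, 0.4, 0.5]
finger_gap: 0.0368
time_s: 7.22
ee_pos: [0.4554, 0.2884, 0.3289]
tool_rot: [0.0, 0.989, -0.148, -0.0]
contact_force: [0.1, 0.0, -0.7]
finger_gap: 0.0255
t 7.22 yaw -17.01 pos [0.4554 0.2884 0.3289] F [ 0.1  0.  -0.7] gap 0.0255
  rot [ 0.03  0.04 -0.01]  shift cm [-0.11  0.13 -9.11]
```

```bash
python3 -m crank '[[0,0,0,0,0,-1,1],[0,0,0,0,0,-3,1],[0,0,0,0,0,-5.5,1],[0,0,0,0,0,-8.5,1],[0,0,0,0,0,-11.5,1],[0,0,0,0,0,-14,1],[0,0,0,0,0,-16,1],[0,0,0,0,0,-17.5,1]]'
python3 - <<'E'
from h import *
f=grab_frame("wrist"); cv2.imwrite("pics/g_wrist.png",f["color"])
go([.436,-.332,.50],-5)
E
```

```text
time_s: 7.88
ee_pos: [0.4554, 0.2884, 0.507]
tool_rot: [-0.001, 0.989, -0.148, 0.001]
contact_force: [-0.3, 0.2, -1.8]
finger_gap: 0.0255
t 7.93 yaw -17.01 pos [0.4559 0.2888 0.5092] F [ 1.2  1.2 -0.3] gap 0.0254
  rot [ -0.32  -0.31 -12.01]  shift cm [16.25 59.95  0.63]
```

View pics/g_wrist.png

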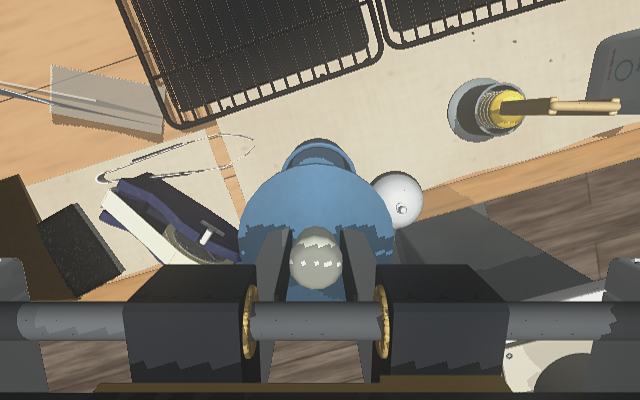

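```bash
python3 -m crank '[[0,0,0,0.3,1,0,1],[0,0,0,0.9,3.5,0,1],[0,0,0,1.8,7,0,1],[0,0,0,2.8,10.5,0,1],[0,0,0,3.8,14,0,1],[0,0,0,4.8,17.5,0,1],[0,0,0,5.7,21,0,1],[0,0,0,6.6,24.5,0,1]]'
python3 -m crank '[[0,0,0,0.9,3.5,0,1],[0,0,0,1.9,7,0,1],[0,0,0,2.8,10.5,0,1],[0,0,0,3.8,14,0,1],[0,0,0,4.7,17.5,0,1],[0,0,0,5.7,21,0,1],[0,0,0,6.6,24.5,0,1],[0,0,0,7.6,28,0,1]]'
python3 - <<'E'
from h import *
go([.436,-.332,.30],-17)
E
```

```text
time_s: 8.6
ee_pos: [0.4457, 0.0323, 0.5028]
tool_rot: [0.0, 0.989, -0.148, -0.001]
contact_force: [0.7, 0.1, -2.9]
finger_gap: 0.0253
time_s: 9.27
ee_pos: [0.436, -0.2571, 0.5028]
tool_rot: [-0.0, 0.989, -0.148, -0.001]
contact_force: [1.4, -1.0, -2.1]
finger_gap: 0.0255
t 9.27 yaw -17.05 pos [ 0.436  -0.2571  0.5028] F [ 1.4 -1.  -2.1] gap 0.0255
  rot [-0.02  0.16 -0.05]  shift cm [ 2.25  7.17 20.27]
```

```bash
python3 -m crank '[[0,0,0,0.7,2.5,1,1],[0,0,0,1.4,5,3,1],[0,0,0,2,6.5,6,1],[0,0,0,2.2,7.2,9,1],[0,0,0,2.2,7.2,12,1],[0,0,0,2.2,7.2,14,1],[0,0,0,2.2,7.2,14,1],[0,0,0,2.2,7.2,14,1]]'
python3 - <<'E'
from h import *
f=grab_frame("wrist"); cv2.imwrite("pics/i_wrist.png",f["color"]); np.save("i.npy",f,allow_pickle=True)
go([.436,-.332,.227],-17)
E
```

```text
time_s: 9.93
ee_pos: [0.4366, -0.3304, 0.3626]
tool_rot: [-0.001, 0.989, -0.148, -0.002]
contact_force: [0.7, 0.2, -0.3]
finger_gap: 0.0255
t 9.98 yaw -17.03 pos [ 0.4373 -0.3307  0.3641] F [-0.2  0.1 -2.2] gap 0.0254
  rot [ 0.    0.04 -0.03]  shift cm [-0.08  0.16 13.71]
```

View pics/i_wrist.png

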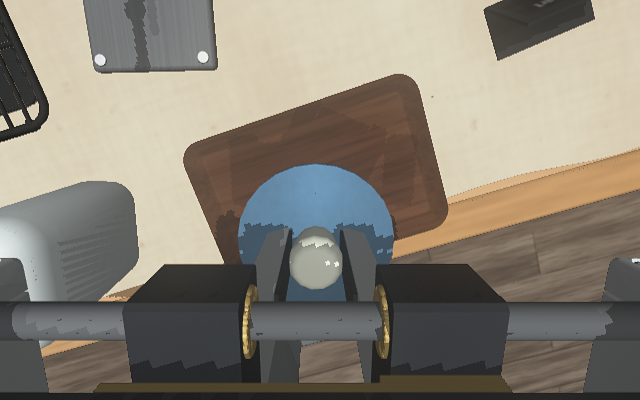

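```bash
python3 - <<'E'
from h import *
f=np.load("i.npy",allow_pickle=True).item()
for p in [(184,148),(418,72),(449,220)]: print(onplane(f,*p,.018))
E
python3 -m crank '[[0,0,0,0,0.1,2,1],[0,0,0,-0.1,0.2,5,1],[0,0,0,-0.1,0.2,8,1],[0,0,0,-0.1,0.2,10.5,1],[0,0,0,-0.1,0.2,12,1],[0,0,0,-0.1,0.2,12.5,1],[0,0,0,-0.1,0.2,12.8,1],[0,0,0,-0.1,0.2,12.8,1]]'
```

```text
[ 0.50683004 -0.22552244  0.018     ]
[ 0.50830297 -0.44523967  0.018     ]
[ 0.36828067 -0.44316791  0.018     ]
time_s: 10.65
ee_pos: [0.4367, -0.3326, 0.2371]
tool_rot: [0.001, 0.989, -0.148, 0.001]
contact_force: [-0.3, -0.7, -1.6]
finger_gap: 0.0258
```

```bash
python3 -m crank '[[0,0,0,0,0,0.2,1],[0,0,0,0,0,0.4,1],[0,0,0,0,0,0.6,1],[0,0,0,0,0,0.7,1],[0,0,0,0,0,0.8,1],[0,0,0,0,0,0.8,1],[0,0,0,0,0,0.8,1],[0,0,0,0,0,0.8,1]]'
python3 -c "
from h import *
go([.436,-.334,.227],-17)"
```

```text
time_s: 11.32
ee_pos: [0.4362, -0.3321, 0.228]
tool_rot: [0.0, 0.989, -0.148, 0.0]
contact_force: [-0.3, 0.4, -2.2]
finger_gap: 0.0251
t 11.32 yaw -17.01 pos [ 0.4362 -0.3321  0.228 ] F [-0.3  0.4 -2.2] gap 0.0251
  rot [ 0.   -0.   -0.01]  shift cm [0.04 0.19 0.1 ]
```

```bash
python3 -m crank '[[0,0,0,0,0,0.1,1],[0,0,0,0,0,0.2,1],[0,0,0,0,0,0.3,1],[0,0,0,0,0,0.4,1],[0,0,0,0,0,0.5,1],[0,0,0,0,0,0.5,1],[0,0,0,0,0,0.5,1],[0,0,0,0,0,0.5,1]]'
```

```text
time_s: 11.98
ee_pos: [0.4361, -0.3327, 0.2263]
tool_rot: [0.0, 0.989, -0.148, 0.001]
contact_force: [-5.0, 3.8, 28.9]
finger_gap: 0.0255
```

```bash
python3 -m crank '[[0,0,0,0,0,-0.2,1],[0,0,0,0,0,-0.3,1],[0,0,0,0,0,-0.3,6],[0,0,0,0,0,-0.3,6],[0,0,0,0,0,-0.3,6],[0,0,0,0,0,-0.3,6],[0,0,0,0,0,-0.3,6],[0,0,0,0,0,-0.3,6]]'
python3 -m crank '[[0,0,0,0,0,-0.5,7],[0,0,0,0,0,-2.5,9.4],[0,0,0,0,0,-6,9.4],[0,0,0,0,0,-10,9.4],[0,0,0,0,0,-14,9.4],[0,0,0,0,0,-18,9.4],[0,0,0,0,0,-22,9.4],[0,0,0,0,0,-25,9.4]]'
python3 - <<'E'
from h import *
f=grab_frame("wrist"); cv2.imwrite("pics/j_wrist.png",f["color"]); np.save("j.npy",f,allow_pickle=True)
go([.465,.06,.50],-18)
E
```

```text
time_s: 12.65
ee_pos: [0.4362, -0.3321, 0.2258]
tool_rot: [-0.0, 0.989, -0.148, -0.0]
contact_force: [-0.7, -0.5, 0.6]
finger_gap: 0.0594
time_s: 13.32
ee_pos: [0.4359, -0.3322, 0.48]
tool_rot: [0.001, 0.989, -0.148, 0.002]
contact_force: [0.8, 0.3, -0.2]
finger_gap: 0.094
t 13.37 yaw -17.04 pos [ 0.4369 -0.3332  0.485 ] F [ 1.2 -1.5  2.8] gap 0.094
  rot [ 0.21 -0.73  0.96]  shift cm [ -8.81 -38.41  -1.76]
```

View pics/j_wrist.png

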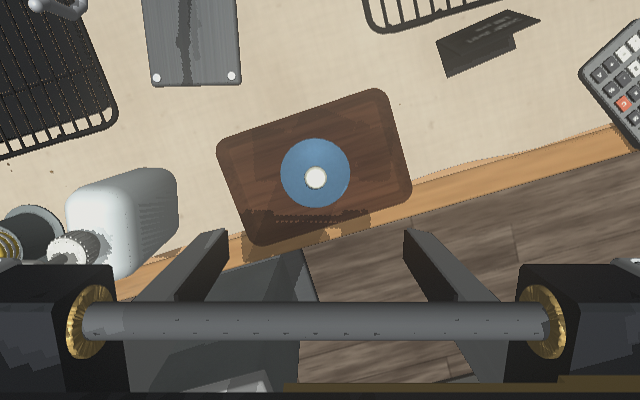

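```bash
python3 -m crank '[[0,0,0,-0.8,-3,-1,9.4],[0,0,0,-1.6,-7,-1.8,9.4],[0,0,0,-2.5,-11,-1.8,9.4],[0,0,0,-3.4,-15,-1.8,9.4],[0,0,0,-4.3,-19,-1.8,9.4],[0,0,0,-5.2,-23,-1.8,9.4],[0,0,0,-6.1,-27,-1.8,9.4],[0,0,0,-7,-31,-1.8,9.4]]'
python3 -m crank '[[0,0,1,-0.9,-3,0,9.4],[0,0,1,-1.7,-5.5,0,9.4],[0,0,1,-1.8,-7,0,9.4],[0,0,1,-1.8,-7.4,0,9.4],[0,0,1,-1.8,-7.4,0,9.4],[0,0,1,-1.8,-7.4,0,9.4],[0,0,1,-1.8,-7.4,0,9.4],[0,0,1,-1.8,-7.4,0,9.4]]'
python3 - <<'E'
from h import *
f=grab_frame("wrist"); cv2.imwrite("pics/k_wrist.png",f["color"]); np.save("k.npy",f,allow_pickle=True)
go([.465,.06,.352],-18)
E
```

```text
time_s: 14.03
ee_pos: [0.4593, -0.0133, 0.4943]
tool_rot: [-0.0, 0.989, -0.148, 0.0]
contact_force: [0.0, 0.1, 0.9]
finger_gap: 0.0937
time_s: 14.7
ee_pos: [0.4643, 0.0593, 0.494]
tool_rot: [0.0, 0.987, -0.158, 0.0]
contact_force: [0.5, 0.8, -0.2]
finger_gap: 0.0941
t 14.75 yaw -18.15 pos [0.4643 0.0595 0.494 ] F [ 0.8  0.1 -0.9] gap 0.0939
  rot [ 0.02 -0.01 -0.15]  shift cm [ 0.05 -0.07 14.2 ]
```

View pics/k_wrist.png

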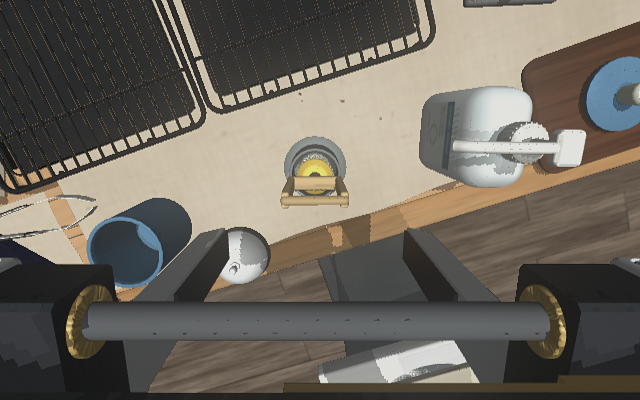

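```bash
python3 - <<'E'
from h import *
f=np.load("k.npy",allow_pickle=True).item()
cv2.imwrite("pics/k2.png",cv2.resize(f["color"][120:220,260:370],None,fx=6,fy=6,interpolation=cv2.INTER_CUBIC))
a=onplane(f,283,203,.192);b=onplane(f,348,201.5,.192);print('bar',a,b,(a+b)/2,np.linalg.norm(a-b),np.degrees(np.arctan2(*(a-b)[1::-1])))
print('bottle',onplane(f,420,110,.15),onplane(f,430,185,.15)); print('rim',onplane(f,124,250,.105),onplane(f,88,248,.105),onplane(f,162,253,.105)); print('foot',onplane(f,315,165,0.003))
E
```

```text
bar [0.4693911  0.08582927 0.192     ] [0.45388713 0.03447871 0.192     ] [0.46163911 0.06015399 0.192     ] 0.053640034539317205 73.19967195566683
bottle [ 0.50328947 -0.05163596  0.15      ] [ 0.43421655 -0.04379042  0.15      ]
rim [0.45580394 0.28658252 0.105     ] [0.47044745 0.3236093  0.105     ] [0.43932755 0.24781033 0.105     ]
foot [0.46669656 0.05902473 0.003     ]
```

View pics/k2.png

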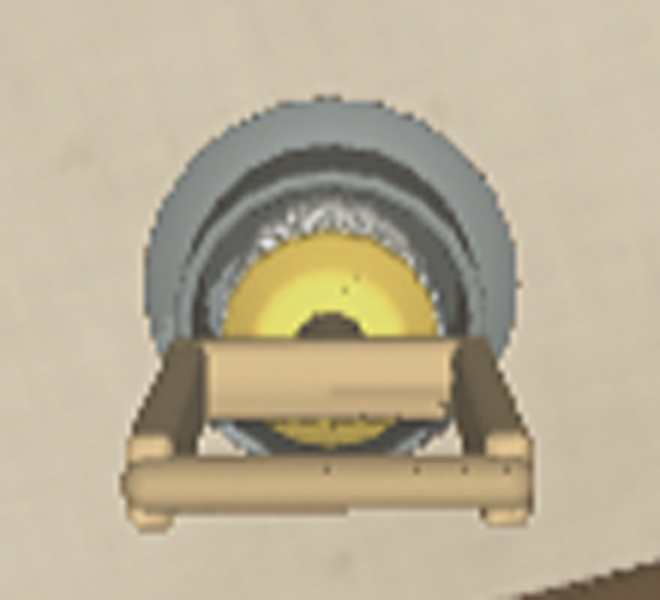

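```bash
python3 -m crank '[[0,0,0,-0.1,-0.1,1.5,8.4],[0,0,0,-0.1,-0.1,4,8.4],[0,0,0,-0.1,-0.1,7,8.4],[0,0,0,-0.1,-0.1,10,8.4],[0,0,0,-0.1,-0.1,12.5,8.4],[0,0,0,-0.1,-0.1,13.9,8.4],[0,0,0,-0.1,-0.1,14.2,8.4],[0,0,0,-0.1,-0.1,14.2,6]]' 40
python3 -c "
from h import *
go([.4635,.0602,.352],-18)"
```

```text
time_s: 15.42
ee_pos: [0.4636, 0.0615, 0.3514]
tool_rot: [0.0, 0.988, -0.157, -0.001]
contact_force: [-0.7, -0.2, -0.0]
finger_gap: 0.0803
t 15.42 yaw -18.08 pos [0.4636 0.0615 0.3514] F [-0.7 -0.2 -0. ] gap 0.0803
  rot [ 0.06  0.09 -0.08]  shift cm [ 0.03  0.13 -0.06]
```

```bash
python3 -m crank '[[0,0,0,0,0.1,0,5],[0,0,0,0,0.1,0,4],[0,0,0,0,0.1,0,4],[0,0,0,0,0.1,0,4],[0,0,0,0,0.1,0,4],[0,0,0,0,0.1,0,4],[0,0,0,0,0.1,0,4],[0,0,0,0,0.1,0,4]]' 40
python3 -c "
from h import *
f=grab_frame('wrist'); cv2.imwrite('pics/l_wrist.png',f['color'])
go([.4635,.0602,.352],-18)"
```

```text
time_s: 16.08
ee_pos: [0.4638, 0.0611, 0.3529]
tool_rot: [-0.0, 0.988, -0.157, 0.001]
contact_force: [0.2, -1.1, 5.8]
finger_gap: 0.0559
t 16.13 yaw -18.02 pos [0.4638 0.0611 0.3529] F [-1.1 -0.9  6.4] gap 0.0558
  rot [-0.05 -0.1  -0.02]  shift cm [-0.    0.1   0.09]
```

View pics/l_wrist.png

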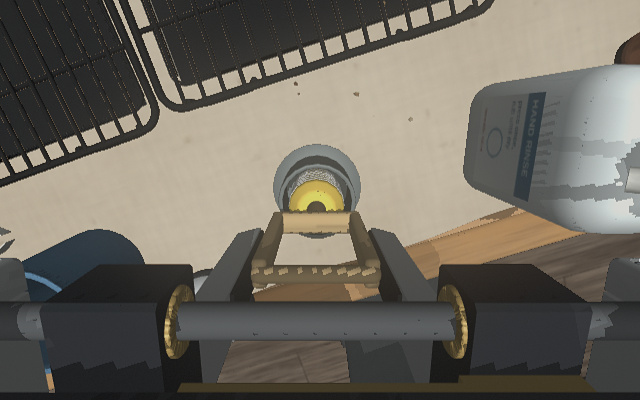

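```bash
python3 -m crank '[[0,0,0,0,0,-0.7,4],[0,0,0,0,0,-2.5,4],[0,0,0,0,0,-5,4],[0,0,0,0,0,-8,4],[0,0,0,0,0,-11,4],[0,0,0,0,0,-13.5,4],[0,0,0,0,0,-14.5,4],[0,0,0,0,0,-14.5,4]]'
python3 -c "
from h import *
go([.455,.2865,.497],-18)
for n in ['side','wrist']:
  f=grab_frame(n); cv2.imwrite('pics/m_%s.png'%n,f['color'])"
```

```text
time_s: 16.8
ee_pos: [0.4638, 0.0612, 0.4998]
tool_rot: [-0.001, 0.988, -0.156, 0.003]
contact_force: [-0.6, -0.2, -0.5]
finger_gap: 0.0559
t 16.80 yaw -18.01 pos [0.4638 0.0612 0.4998] F [-0.6 -0.2 -0.5] gap 0.0559
  rot [-0.16 -0.28 -0.01]  shift cm [ -7.8  -21.15   0.3 ]
```

View pics/m_side.png

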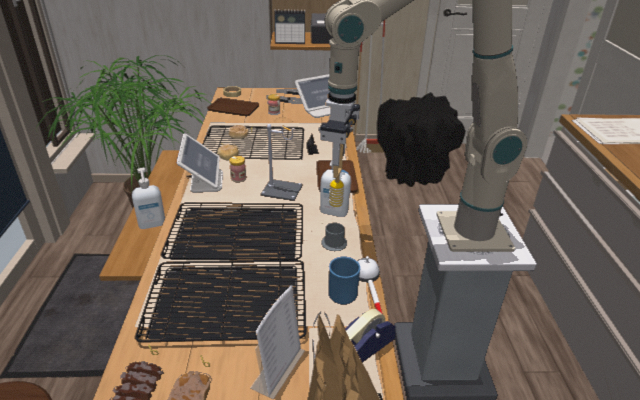

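View pics/m_wrist.png

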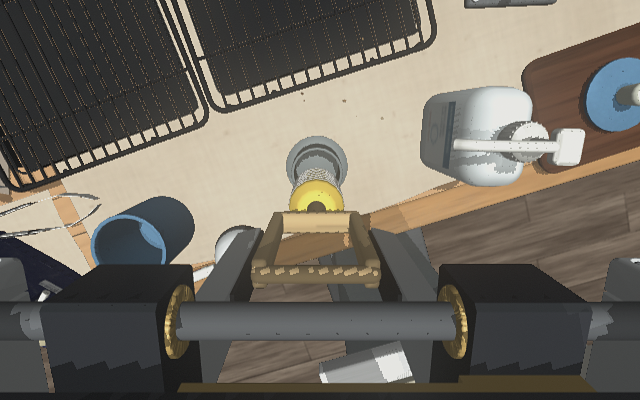

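```bash
python3 -m crank '[[0,0,0,-0.5,-1,0,4],[0,0,0,-1.5,-4,0,4],[0,0,0,-2.7,-7.5,0,4],[0,0,0,-4,-11,0,4],[0,0,0,-5.3,-14.5,0,4],[0,0,0,-6.5,-17.8,0,4],[0,0,0,-7.4,-20.2,0,4],[0,0,0,-7.8,-21.2,0,4]]'
python3 -m crank '[[0,0,0,0,0,0,4],[0,0,0,0,0,0,4],[0,0,0,0,0,0,4],[0,0,0,0,0,0,4],[0,0,0,0,0,0,4],[0,0,0,0,0,0,4],[0,0,0,0,0,0,4],[0,0,0,0,0,0,4]]'
python3 -c "
from h import *
go([.455,.2865,.38],-18)
for n in ['side','wrist','scene']:
  f=grab_frame(n); cv2.imwrite('pics/n_%s.png'%n,f['color']);np.save('n_%s.npy'%n,f)
a=cv2.imread('pics/n_side.png')[180:320,270:420]; b=cv2.imread('pics/n_scene.png')[180:320,220:370]
cv2.imwrite('pics/n_2.png',cv2.resize(np.hstack([a,b]),None,fx=2.6,fy=2.6,interpolation=cv2.INTER_CUBIC))"
```

```text
time_s: 17.57
ee_pos: [0.4533, 0.291, 0.495]
tool_rot: [0.0, 0.988, -0.154, -0.002]
contact_force: [-0.3, 0.4, 0.0]
finger_gap: 0.0558
time_s: 18.23
ee_pos: [0.4549, 0.2865, 0.4972]
tool_rot: [-0.0, 0.988, -0.157, 0.0]
contact_force: [-0.5, 0.2, -0.9]
finger_gap: 0.0561
t 18.23 yaw -18.05 pos [0.4549 0.2865 0.4972] F [-0.5  0.2 -0.9] gap 0.0561
  rot [-0.01 -0.01 -0.05]  shift cm [ 1.000e-02 -0.000e+00  1.172e+01]
```

View pics/n_2.png

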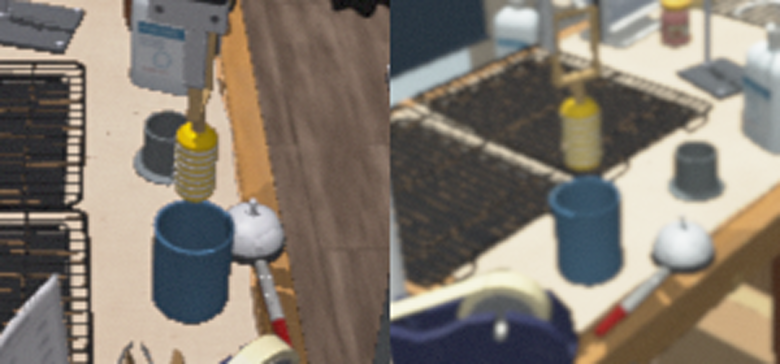

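View pics/n_wrist.png

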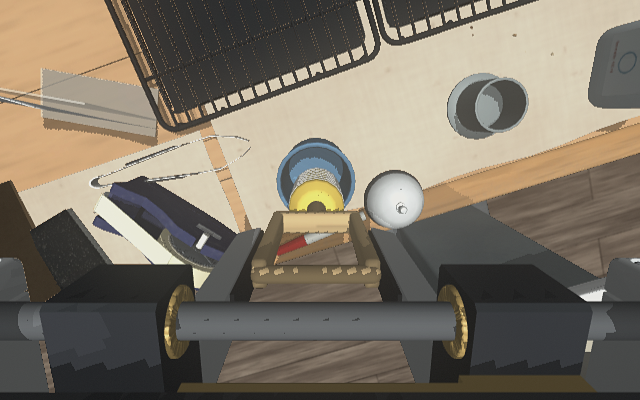

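```bash
python3 -c "
from h import *
s=np.load('n_side.npy',allow_pickle=True).item();c=np.load('n_scene.npy',allow_pickle=True).item();w=np.load('n_wrist.npy',allow_pickle=True).item()
S=lambda u,v:(270+u/2.6-.3,180+v/2.6-.3); C=lambda u,v:(220+(u-390)/2.6-.3,180+v/2.6-.3)
for k,a,b in [('bottom',(195.5,192),(581,166)),('headtop',(197,129),(580,104)),('rim',(193,226),(584.5,193))]: print(k,tri(s,S(*a),c,C(*b)))
print('rim wrist',onplane(w,316,180,.105), 'rim s',onplane(s,*S(193,226),.105),'rim c',onplane(c,*C(584.5,193),.105))"
```

```text
bottom (array([0.45451117, 0.29071057, 0.14947885]), np.float64(0.004079388385299319))
headtop (array([0.45647352, 0.28457441, 0.22589201]), np.float64(0.0017345679997466817))
rim (array([0.45493943, 0.28997811, 0.10832436]), np.float64(0.0032377675969487694))
rim wrist [0.45442922 0.28631719 0.105     ] rim s [0.45468729 0.28870251 0.105     ] rim c [0.46014614 0.28377663 0.105     ]
```

```bash
python3 -m crank '[[0,0,0,0,0,1,4],[0,0,0,0,0,3,4],[0,0,0,0,0,5.5,4],[0,0,0,0,0,8,4],[0,0,0,0,0,10.5,4],[0,0,0,0,0,12.5,4],[0,0,0,0,0,13.3,4],[0,0,0,0,0,13.5,4]]'
python3 -m crank '[[0,0,0,0,0,0,4],[0,0,0,0,0,0.3,4],[0,0,0,0,0,0.5,4],[0,0,0,0,0,0.7,4],[0,0,0,0,0,0.8,4],[0,0,0,0,0,0.9,4],[0,0,0,0,0,0.9,4],[0,0,0,0,0,0.9,4]]'
python3 -c "
from h import *
go([.455,.2865,.353],-18)"
```

```text
time_s: 19.05
ee_pos: [0.4542, 0.2866, 0.36]
tool_rot: [0.001, 0.988, -0.156, -0.001]
contact_force: [0.2, -0.8, -0.2]
finger_gap: 0.0557
time_s: 19.72
ee_pos: [0.4548, 0.2869, 0.3531]
tool_rot: [-0.0, 0.988, -0.157, 0.0]
contact_force: [-0.8, -0.2, -0.6]
finger_gap: 0.0556
t 19.72 yaw -18.02 pos [0.4548 0.2869 0.3531] F [-0.8 -0.2 -0.6] gap 0.0556
  rot [-0.01 -0.01 -0.02]  shift cm [0.03 0.03 0.01]
```

Near the floor; press gently until contact.

```bash
python3 -m crank '[[0,0,0,0,0,0.1,4],[0,0,0,0,0,0.15,4],[0,0,0,0,0,0.2,4],[0,0,0,0,0,0.2,4],[0,0,0,0,0,0.25,4],[0,0,0,0,0,0.25,4],[0,0,0,0,0,0.25,4],[0,0,0,0,0,0.25,4]]'
```

```text
time_s: 20.38
ee_pos: [0.4549, 0.2867, 0.3529]
tool_rot: [-0.0, 0.988, -0.157, 0.001]
contact_force: [-3.5, -2.1, 18.2]
finger_gap: 0.0559
```

```bash
U='[[0,0,0,0,0,-1,4],[0,0,0,0,0,-2.2,4]]' ; python3 -m crank '[[0,0,0,0,0,-1,4],[0,0,0,0,0,-2.2,4],[0,0,0,0,0,-3.4,4],[0,0,0,0,0,-4.6,4],[0,0,0,0,0,-5.3,4],[0,0,0,0,0,-5.3,4],[0,0,0,0,0,-5.3,4],[0,0,0,0,0,-5.3,4]]'
python3 -m crank '[[0,0,0,0,0,1,4],[0,0,0,0,0,2.2,4],[0,0,0,0,0,3.4,4],[0,0,0,0,0,4.4,4],[0,0,0,0,0,5,4],[0,0,0,0,0,5.2,4],[0,0,0,0,0,5.3,4],[0,0,0,0,0,5.3,4]]'
python3 -m crank '[[0,0,0,0,0,-1,4],[0,0,0,0,0,-2.2,4],[0,0,0,0,0,-3.4,4],[0,0,0,0,0,-4.6,4],[0,0,0,0,0,-5.3,4],[0,0,0,0,0,-5.3,4],[0,0,0,0,0,-5.3,4],[0,0,0,0,0,-5.3,4]]'
```

```text
time_s: 21.05
ee_pos: [0.4546, 0.2867, 0.4029]
tool_rot: [0.0, 0.988, -0.157, -0.0]
contact_force: [-0.4, -0.5, -0.7]
finger_gap: 0.0558
time_s: 21.72
ee_pos: [0.4544, 0.2861, 0.3523]
tool_rot: [0.001, 0.988, -0.157, -0.0]
contact_force: [-4.9, -4.1, 21.4]
finger_gap: 0.0558
time_s: 22.38
ee_pos: [0.4546, 0.2867, 0.4027]
tool_rot: [0.0, 0.988, -0.157, -0.0]
contact_force: [-0.1, 1.0, -0.3]
finger_gap: 0.0557
```

```bash
python3 -m crank '[[0,0,0,0,0,1,4],[0,0,0,0,0,2.2,4],[0,0,0,0,0,3.4,4],[0,0,0,0,0,4.4,4],[0,0,0,0,0,5,4],[0,0,0,0,0,5.2,4],[0,0,0,0,0,5.3,4],[0,0,0,0,0,5.3,4]]'
python3 -c "
from h import *
go([.455,.2865,.353],-18)
for n in ['side','wrist']:
  f=grab_frame(n); cv2.imwrite('pics/o_%s.png'%n,f['color'])"
```

```text
time_s: 23.05
ee_pos: [0.4543, 0.2863, 0.3519]
tool_rot: [0.001, 0.988, -0.157, -0.001]
contact_force: [-4.4, -3.2, 17.0]
finger_gap: 0.0556
t 23.05 yaw -18.02 pos [0.4543 0.2863 0.3519] F [-4.4 -3.2 17. ] gap 0.0556
  rot [ 0.11  0.04 -0.02]  shift cm [ 0.06 -0.04 -0.11]
```

View pics/o_wrist.png

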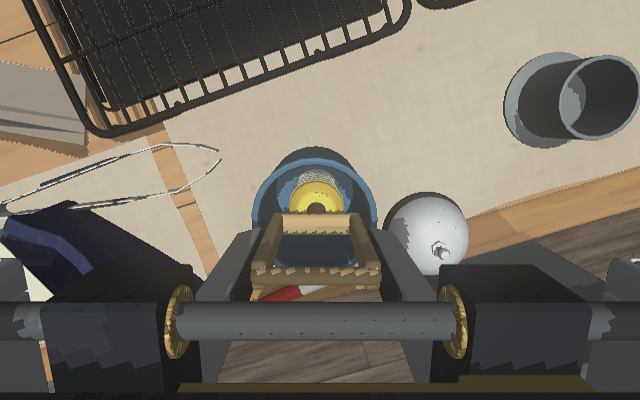

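```bash
python3 -m crank '[[0,0,0,0,0,-1,4],[0,0,0,0,0,-2.2,4],[0,0,0,0,0,-3.4,4],[0,0,0,0,0,-4.6,4],[0,0,0,0,0,-5.4,4],[0,0,0,0,0,-5.4,4],[0,0,0,0,0,-5.4,4],[0,0,0,0,0,-5.4,4]]'
python3 -m crank '[[0,0,0,0,0,1,4],[0,0,0,0,0,2.2,4],[0,0,0,0,0,3.4,4],[0,0,0,0,0,4.4,4],[0,0,0,0,0,5,4],[0,0,0,0,0,5.2,4],[0,0,0,0,0,5.4,4],[0,0,0,0,0,5.4,4]]'
python3 -m crank '[[0,0,0,0,0,-0.5,4],[0,0,0,0,0,-2.2,4],[0,0,0,0,0,-4.5,4],[0,0,0,0,0,-7,4],[0,0,0,0,0,-9.5,4],[0,0,0,0,0,-12,4],[0,0,0,0,0,-14,4],[0,0,0,0,0,-15,4]]'
python3 -c "
from h import *
go([.62,.15,.53],-16.3)
f=grab_frame('wrist'); cv2.imwrite('pics/p_wrist.png',f['color'])"
```

```text
time_s: 23.82
ee_pos: [0.4546, 0.2867, 0.4038]
tool_rot: [0.0, 0.988, -0.157, -0.0]
contact_force: [0.4, 1.2, -1.8]
finger_gap: 0.0558
time_s: 24.48
ee_pos: [0.4543, 0.2864, 0.3517]
tool_rot: [0.001, 0.988, -0.157, -0.001]
contact_force: [-4.0, -3.3, 15.7]
finger_gap: 0.0562
time_s: 25.15
ee_pos: [0.4552, 0.2872, 0.5029]
tool_rot: [-0.001, 0.988, -0.157, 0.002]
contact_force: [-0.2, -0.1, -0.7]
finger_gap: 0.0558
t 25.15 yaw -18.01 pos [0.4552 0.2872 0.5029] F [-0.2 -0.1 -0.7] gap 0.0558
  rot [-0.19 -0.16 -1.71]  shift cm [19.92  7.94 -2.68]
```

View pics/p_wrist.png

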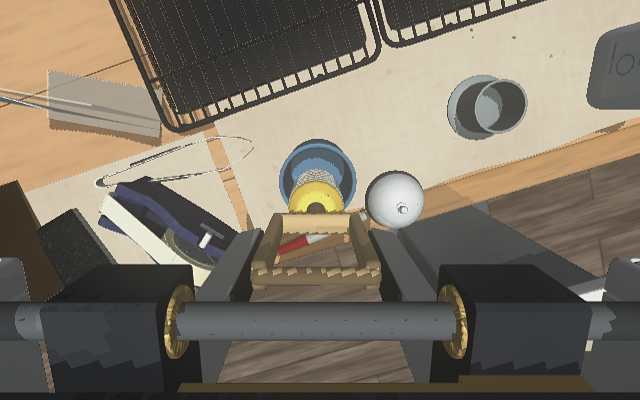

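```bash
python3 - <<'E'
from h import *
f=np.load("k.npy",allow_pickle=True).item(); c=np.load("c.npy",allow_pickle=True).item(); d=np.load("d.npy",allow_pickle=True).item()
for z in (.2,.225): print('spout/pump',z,[onplane(f,*p,z).round(3) for p in [(572,148),(457,146)]])
print('k body far end', onplane(f,535,130,.14).round(3), onplane(f,530,95,.14).round(3))
print(tri(c,(85,228),d,(443,230)), tri(c,(5,185),d,(365,178)))
E
```

```text
spout/pump 0.2 [array([ 0.443, -0.142,  0.2  ]), array([ 0.472, -0.058,  0.2  ])]
spout/pump 0.225 [array([ 0.45 , -0.126,  0.225]), array([ 0.477, -0.049,  0.225])]
k body far end [ 0.452 -0.152  0.14 ] [ 0.484 -0.153  0.14 ]
(array([ 0.4546058 , -0.12398248,  0.22562552]), np.float64(0.0009543363478042668)) (array([ 0.47284142, -0.05481651,  0.22051184]), np.float64(0.004516684670007858))
```

```bash
python3 -c "
from h import *
go([.60,-.04,.47],-16.3)"
python3 -m crank '[[0,0,0,0.5,0.5,-1,4],[0,0,-0.5,2.5,2.2,-2,4],[0,0,-1,5,4.8,-2,4],[0,0,-1.5,7.8,7.6,-2,4],[0,0,-1.7,10.5,10.5,-1,4],[0,0,-1.7,13.2,13.5,0,4],[0,0,-1.7,16,16.5,1,4],[0,0,-1.7,18.5,19.5,2,4]]'
python3 -c "
from h import *
go([.60,-.04,.47],-16.3)"
```

```text
t 25.20 yaw -18.02 pos [0.4554 0.2873 0.5036] F [1.2 0.8 0.3] gap 0.0558
  rot [-0.26 -0.21 -1.72]  shift cm [23.86 26.67  3.32]
time_s: 25.87
ee_pos: [0.5709, 0.0416, 0.4788]
tool_rot: [0.0, 0.99, -0.142, -0.001]
contact_force: [1.2, 0.2, -1.1]
finger_gap: 0.0555
t 25.87 yaw -16.33 pos [0.5709 0.0416 0.4788] F [ 1.2  0.2 -1.1] gap 0.0555
  rot [ 0.07  0.1  -0.03]  shift cm [5.09 7.01 0.88]
```

```bash
python3 -m crank '[[0,0,0,2.8,2.8,0.5,4],[0,0,0,5,6,0.8,4],[0,0,0,6.5,9.5,1,4],[0,0,0,6.8,12.8,1.5,4],[0,0,0,6.4,16,2,4],[0,0,0,5.8,19,2.4,4],[0,0,0,5,22,2.6,4],[0,0,0,4.4,24,2.6,4]]'
python3 -m crank '[[0,0,0,-0.1,0.7,0,4],[0,0,0,-0.2,1.2,0,4],[0,0,0,-0.2,1.2,0,4],[0,0,0,-0.2,1.2,0,4],[0,0,0,-0.2,1.2,0,4],[0,0,0,-0.2,1.2,0,4],[0,0,0,-0.2,1.2,0,4],[0,0,0,-0.2,1.2,0,4]]'
python3 -c "
from h import *
go([.54,-.212,.447],-16.3)
for n in ['side','wrist','scene']:
  f=grab_frame(n); cv2.imwrite('pics/q_%s.png'%n,f['color']);np.save('q_%s.npy'%n,f)
a=cv2.imread('pics/q_side.png')[80:220,230:380]; b=cv2.imread('pics/q_scene.png')[120:260,290:440]
cv2.imwrite('pics/q_2.png',cv2.resize(np.hstack([a,b]),None,fx=2.6,fy=2.6,interpolation=cv2.INTER_CUBIC))"
```

```text
time_s: 26.53
ee_pos: [0.5428, -0.2023, 0.4524]
tool_rot: [0.001, 0.99, -0.144, -0.002]
contact_force: [-0.6, 0.1, -1.1]
finger_gap: 0.0557
time_s: 27.2
ee_pos: [0.5403, -0.2087, 0.4545]
tool_rot: [-0.0, 0.99, -0.141, 0.0]
contact_force: [0.4, 1.0, -1.4]
finger_gap: 0.0559
t 27.20 yaw -16.24 pos [ 0.5403 -0.2087  0.4545] F [ 0.4  1.  -1.4] gap 0.0559
  rot [-0.01 -0.01  0.06]  shift cm [0.06 0.32 0.75]
```

View pics/q_2.png

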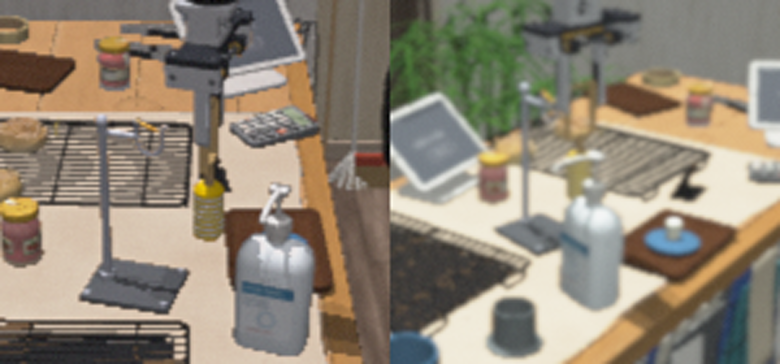

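View pics/q_wrist.png

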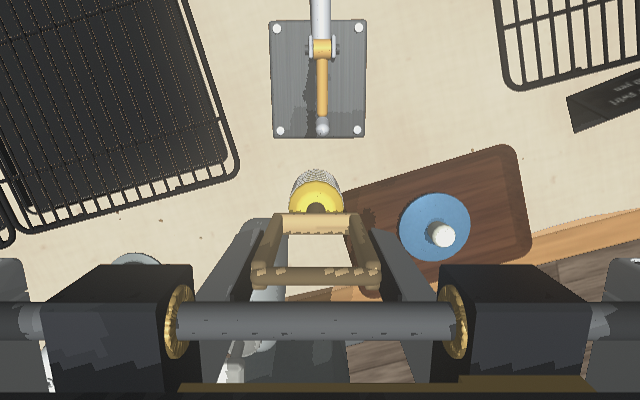

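```bash
python3 - <<'E'
from h import *
f=np.load("q_wrist.npy",allow_pickle=True).item()
s=observe(); T=q2R(s["tool_rot"]); x=T.apply([1,0,0]); y=T.apply([0,1,0]); p=np.array(s["ee_pos"])
def rel(u,v,z): 
    q=onplane(f,u,v,z)-p; return q.round(4)+0, (np.dot(q,x)*1000).round(1), (np.dot(q,y)*1000).round(1)
print('nose',rel(322,127,.2575)); print('hinge',rel(321,47,.259)); print('screws',[rel(*a,.012)[1:] for a in [(277,28),(362,28),(363,130),(280,130)]])
print('bar',rel(251,275,.2945),rel(381,274,.2945)); print('lowbar',rel(274,222,.2245),rel(355,222,.2245))
w=np.load("q_side.npy",allow_pickle=True).item()
c=np.load("q_scene.npy",allow_pickle=True).item()
S=lambda u,v:(230+u/2.6-.3,80+v/2.6-.3); C=lambda u,v:(290+(u-390)/2.6-.3,120+v/2.6-.3)
for n,a,b in [('headtop',(209,182),(578,155)),('posttop',(101,120),(525,87))]:
  q,e=tri(w,S(*a),c,C(*b)); print(n,q,e,((q-p)@x).round(4),((q-p)@y).round(4))
E
```

```text
nose (array([ 0.058 , -0.0198, -0.197 ]), np.float64(61.2), np.float64(2.7))
hinge (array([ 0.0933, -0.0293, -0.1955]), np.float64(97.7), np.float64(2.0))
screws [(np.float64(160.9), np.float64(-43.1)), (np.float64(161.0), np.float64(50.8)), (np.float64(50.4), np.float64(55.5)), (np.float64(50.4), np.float64(-42.2))]
bar (array([ 0.0077,  0.0273, -0.16  ]), np.float64(-0.3), np.float64(-28.3)) (array([-0.0076, -0.0267, -0.16  ]), np.float64(0.2), np.float64(27.8))
lowbar (array([ 0.0095,  0.0246, -0.23  ]), np.float64(2.2), np.float64(-26.3)) (array([-0.0046, -0.0238, -0.23  ]), np.float64(2.3), np.float64(24.2))
headtop [ 0.54028882 -0.20535527  0.18719878] 0.0056371602274195845 -0.0009 -0.0037
posttop [ 0.68103497 -0.25312113  0.25705814] 0.0030564125596203137 0.1476 0.0026
```

```bash
python3 -m crank '[[0,0,0,0,0.1,-0.3,4],[0,0,0,0,0.3,0.3,4],[0,0,0,0,0.3,1,4],[0,0,0,0,0.3,1.8,4],[0,0,0,0,0.3,2.3,4],[0,0,0,0,0.3,2.3,4],[0,0,0,0,0.3,2.3,4],[0,0,0,0,0.3,2.3,4]]'
python3 -c "
from h import *
go([.54,-.212,.431],-16.3)"
```

```text
time_s: 28.02
ee_pos: [0.5393, -0.2123, 0.4315]
tool_rot: [-0.0, 0.99, -0.142, 0.0]
contact_force: [0.3, -0.2, -0.7]
finger_gap: 0.0556
t 28.02 yaw -16.31 pos [ 0.5393 -0.2123  0.4315] F [ 0.3 -0.2 -0.7] gap 0.0556
  rot [-0.   -0.01 -0.01]  shift cm [ 0.06 -0.05  0.05]
```

```bash
python3 -m crank '[[0,0,0,0.7,0,0,4],[0,0,0,1.7,0,0,4],[0,0,0,2.7,0,0,4],[0,0,0,3.7,0,0,4],[0,0,0,4.7,0,0,4],[0,0,0,5.5,0,0,4],[0,0,0,6,0,0,4],[0,0,0,6,0,0,4]]'
python3 -c "
from h import *
go([.6129,-.2331,.431],-16.3)
for n in ['side','wrist','scene']:
  f=grab_frame(n); cv2.imwrite('pics/r_%s.png'%n,f['color']);np.save('r_%s.npy'%n,f)
a=cv2.imread('pics/r_side.png')[80:220,230:380]; b=cv2.imread('pics/r_scene.png')[120:260,290:440]
cv2.imwrite('pics/r_2.png',cv2.resize(np.hstack([a,b]),None,fx=2.6,fy=2.6,interpolation=cv2.INTER_CUBIC))"
```

```text
time_s: 28.68
ee_pos: [0.5977, -0.2293, 0.4314]
tool_rot: [0.0, 0.99, -0.142, 0.0]
contact_force: [-0.3, -0.1, -0.6]
finger_gap: 0.0556
t 28.68 yaw -16.30 pos [ 0.5977 -0.2293  0.4314] F [-0.3 -0.1 -0.6] gap 0.0556
  rot [-0.   -0.05  0.  ]  shift cm [ 1.57 -0.07  0.04]
```

View pics/r_2.png

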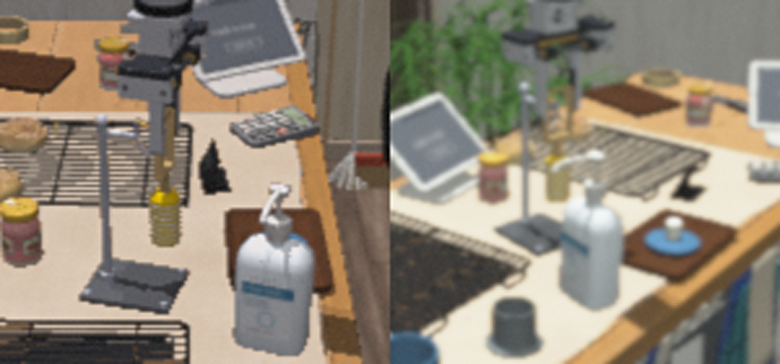

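View pics/r_wrist.png

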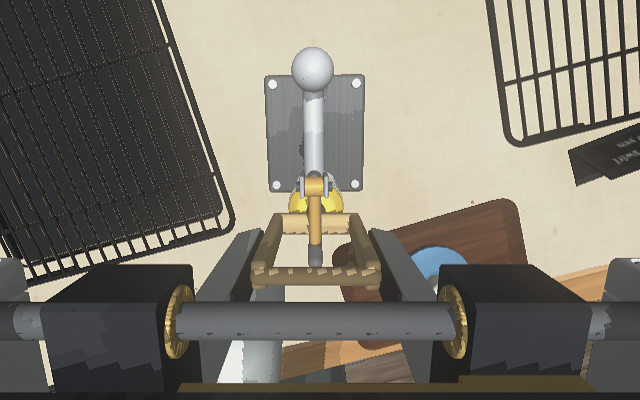

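```bash
python3 - <<'E'
from h import *
f=np.load("r_wrist.npy",allow_pickle=True).item()
s=observe(); T=q2R(s["tool_rot"]); x=T.apply([1,0,0]); y=T.apply([0,1,0]); p=np.array(s["ee_pos"]);print(p)
def rel(u,v,z): 
    q=onplane(f,u,v,z)-p; return (np.dot(q,x)*1000).round(1), (np.dot(q,y)*1000).round(1)
print('hinge',rel(315,187,.261),'post top',rel(312,69,.266),'screws',[rel(*a,.012) for a in [(272,84),(356,84),(357,185),(276,185)]])
E
```

```text
[ 0.59637147 -0.2291241   0.43145909]
hinge (np.float64(37.0), np.float64(-0.5)) post top (np.float64(85.0), np.float64(-1.7)) screws [(np.float64(100.8), np.float64(-47.2)), (np.float64(100.8), np.float64(43.5)), (np.float64(-10.2), np.float64(47.7)), (np.float64(-10.3), np.float64(-45.8))]
```

```bash
python3 -m crank '[[0,0,0,0.5,0,0,4],[0,0,0,1.1,0,0,4],[0,0,0,1.5,0,0,4],[0,0,0,1.5,0,0,4],[0,0,0,1.5,0,0,4],[0,0,0,1.5,0,0,4],[0,0,0,1.5,0,0.3,4],[0,0,0,1.5,0,0.6,4]]'
python3 -m crank '[[0,0,0,0,0,0.4,4],[0,0,0,0,0,0.8,4],[0,0,0,0,0,1.1,4],[0,0,0,0,0,1.4,4],[0,0,0,0,0,1.7,4],[0,0,0,0,0,2,4],[0,0,0,0,0,2,4],[0,0,0,0,0,2,4]]'
python3 -c "
from h import *
go([.6129,-.2331,.3845],-16.3)
for n in ['side','wrist']:
  f=grab_frame(n); cv2.imwrite('pics/s_%s.png'%n,f['color'])
"
```

```text
time_s: 29.5
ee_pos: [0.611, -0.2334, 0.4255]
tool_rot: [0.0, 0.99, -0.142, 0.0]
contact_force: [0.4, 0.1, -1.3]
finger_gap: 0.0558
time_s: 30.17
ee_pos: [0.6104, -0.2332, 0.4048]
tool_rot: [-0.0, 0.99, -0.142, -0.001]
contact_force: [-2.4, 1.1, 0.5]
finger_gap: 0.0558
t 30.17 yaw -16.32 pos [ 0.6104 -0.2332  0.4048] F [-2.4  1.1  0.5] gap 0.0558
  rot [-0.    0.16 -0.02]  shift cm [ 0.24 -0.08  2.03]
```

View pics/s_wrist.png

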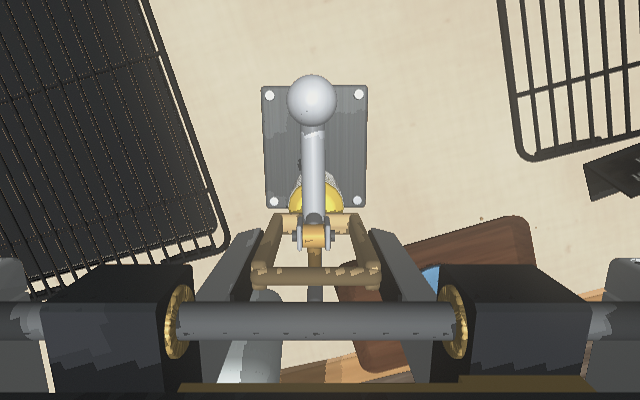

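```bash
python3 -m crank '[[0,0,0,0.1,0,0.3,4],[0,0,0,0.1,0,0.6,4],[0,0,0,0.1,0,0.9,4],[0,0,0,0.1,0,1.2,4],[0,0,0,0.1,0,1.5,4],[0,0,0,0.1,0,1.8,4],[0,0,0,0.1,0,1.9,4],[0,0,0,0.1,0,1.9,4]]'
python3 -c "
from h import *
go([.6129,-.2331,.3825],-16.3)
for n in ['side','wrist','scene']:
  f=grab_frame(n); cv2.imwrite('pics/t_%s.png'%n,f['color'])
a=cv2.imread('pics/t_side.png')[100:220,240:340]; b=cv2.imread('pics/t_wrist.png')[150:320,230:400]
cv2.imwrite('pics/t_2.png',np.hstack([cv2.resize(a,(400,480),interpolation=cv2.INTER_CUBIC),cv2.resize(b,(400,480),interpolation=cv2.INTER_CUBIC)]))
"
```

```text
time_s: 30.93
ee_pos: [0.6123, -0.2337, 0.3859]
tool_rot: [-0.0, 0.99, -0.142, 0.0]
contact_force: [-0.3, -0.4, -0.9]
finger_gap: 0.0552
t 30.93 yaw -16.31 pos [ 0.6123 -0.2337  0.3859] F [-0.3 -0.4 -0.9] gap 0.0552
  rot [-0.   -0.   -0.01]  shift cm [ 0.05 -0.07  0.34]
```

View pics/t_2.png

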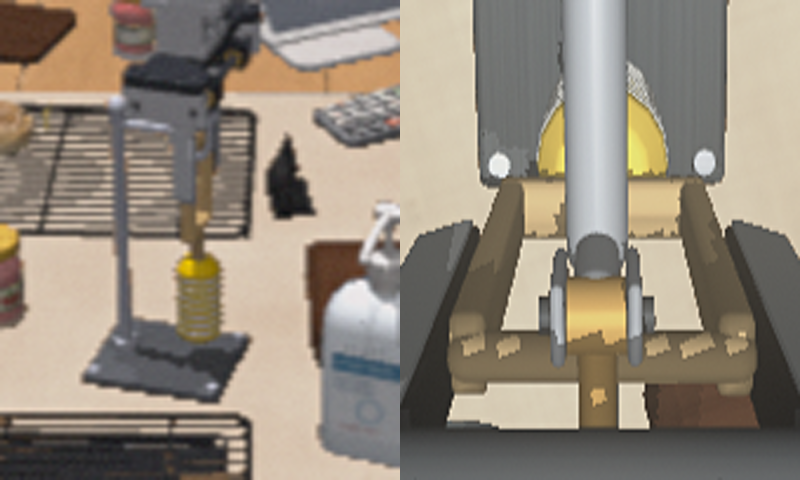

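```bash
python3 -m crank '[[0,0,0,0.2,0,0.1,4],[0,0,0,0.4,0,0.2,4],[0,0,0,0.4,0,0.3,4],[0,0,0,0.4,0,0.3,4],[0,0,0,0.4,0,0.3,4],[0,0,0,0.4,0,0.3,4],[0,0,0,0.4,0,0.3,4],[0,0,0,0.4,0,0.3,4]]'
```

```text
time_s: 31.75
ee_pos: [0.6159, -0.2348, 0.3836]
tool_rot: [0.0, 0.99, -0.142, 0.0]
contact_force: [0.5, -0.1, -0.5]
finger_gap: 0.0558
```

```bash
python3 -m crank '[[0,0,0,0,0,0,6],[0,0,0,0,0,0,6.5],[0,0,0,0,0,0,7],[0,0,0,0,0,0,8],[0,0,0,0,0,0,9],[0,0,0,0,0,0,9],[0,0,0,0,0,0,9],[0,0,0,0,0,0,9]]'
python3 -c "
from h import *
go([.6129,-.2331,.3825],-16.3)
f=grab_frame('wrist'); cv2.imwrite('pics/u_wrist.png',f['color'])
"
```

```text
time_s: 32.42
ee_pos: [0.6159, -0.2348, 0.3835]
tool_rot: [-0.0, 0.99, -0.142, 0.0]
contact_force: [0.0, -0.5, 0.5]
finger_gap: 0.0899
t 32.42 yaw -16.31 pos [ 0.6159 -0.2348  0.3835] F [ 0.  -0.5  0.5] gap 0.0899
  rot [-0.   -0.   -0.01]  shift cm [-0.34 -0.07  0.1 ]
```

View pics/u_wrist.png

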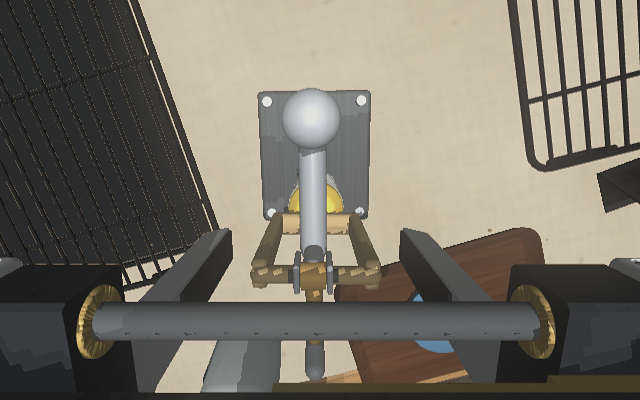

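Brush hangs free between the open fingers. Retreat straight up.

```bash
python3 -m crank '[[0,0,0,0,0,-0.5,9.4],[0,0,0,0,0,-1.5,9.4],[0,0,0,0,0,-3,9.4],[0,0,0,0,0,-5,9.4],[0,0,0,0,0,-7.5,9.4],[0,0,0,0,0,-10,9.4],[0,0,0,0,0,-12,9.4],[0,0,0,0,0,-13,9.4]]'
python3 -m crank '[[0,0,0,-1,0,-0.5,9.4],[0,0,0,-3,0,-1,9.4],[0,0,0,-6,0,-2,9.4],[0,0,0,-9,0,-2,9.4],[0,0,0,-11,0,-2,9.4],[0,0,0,-12,0,-2,9.4],[0,0,0,-12,0,-2,9.4],[0,0,0,-12,0,-2,9.4]]'
python3 -c "
from h import *
for n in ['side','wrist','scene']:
  f=grab_frame(n); cv2.imwrite('pics/v_%s.png'%n,f['color']);np.save('v_%s.npy'%n,f)
a=cv2.imread('pics/v_side.png')[120:220,240:340]; b=cv2.imread('pics/v_wrist.png')[30:230,220:420]
cv2.imwrite('pics/v_2.png',np.hstack([cv2.resize(a,(400,400),interpolation=cv2.INTER_CUBIC),cv2.resize(b,(400,400),interpolation=cv2.INTER_CUBIC)]))
"
```

```text
time_s: 33.13
ee_pos: [0.6161, -0.2349, 0.5177]
tool_rot: [0.001, 0.99, -0.142, 0.003]
contact_force: [-0.4, -0.5, 0.2]
finger_gap: 0.0938
time_s: 33.8
ee_pos: [0.5001, -0.2009, 0.5334]
tool_rot: [-0.0, 0.99, -0.142, -0.0]
contact_force: [-0.1, 0.5, -0.1]
finger_gap: 0.0939
```

View pics/v_2.png

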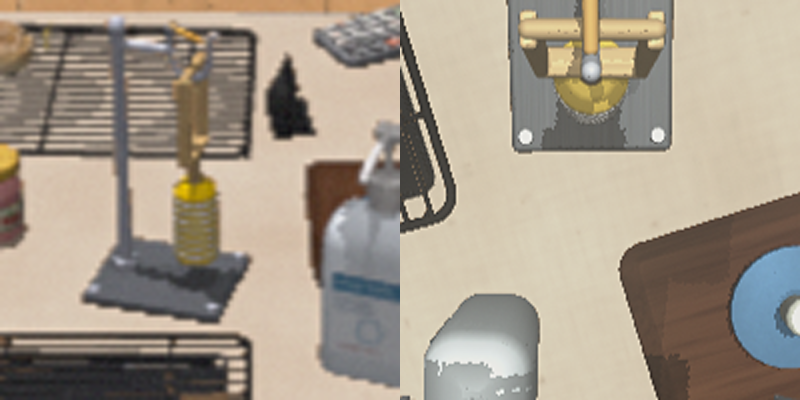

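View pics/v_side.png

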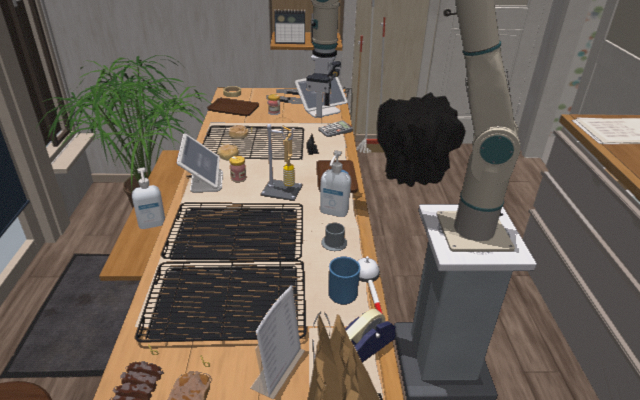

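View pics/v_scene.png

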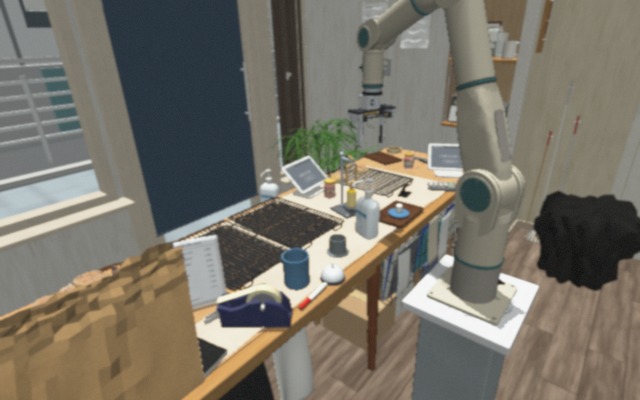

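```bash
python3 -c "
from h import *
s=observe(); print(s['time_s'],np.abs(s['joint_vel']).max().round(3))
print(hand_in())"
```

```text
33.95 0.005
the job is handed in; nothing more can be done
None
```

I carried out the whole job in the order asked and handed it in at 33.95 s, with the arm still and clear of everything.

- **Lid:** it lies flat, knob up, near the middle of the dark wooden tray. My first close on the knob was too slow, so the gripper lifted empty; the second one held. The press when setting it down peaked at about 29 N.
- **Scrub:** I made three strokes from the pot's floor up about 50 mm and back. I felt the floor (16–21 N) at the start and at the end of every stroke. The head never left the pot.
- **Brush on the hook:** the loop's bar pushed the gate down. The gate's push on the bar was gone by about 2–3 mm above the seat. After I let go and backed off, the wrist and side pictures showed the brush hanging in the hook with the brass gate closed above the bar. I judged the gate from these pictures only, since the joint angle cannot be read.
- **Other things:** in the last side and scene pictures the pot stood where it began. The bottle, bell, tape dispenser and cup looked unmoved. I judged this by eye.

No check failed. Position measurements from different views differed by about 2 to 5 mm, within the clearances.

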